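# Seat a tube block in the corner of a tilted nest and close the keeper

## Task

Take the aluminium tube block and set it down gently, holes up and its long side along the side fence, on the bare white plate of the tilted nest, and let it go so that it slides and settles fully home in the low corner, lying flat and touching both steel fences. Only after it lies there by itself, slide the blue keeper up to it by its black post until the rubber pad bears on the block with a light push of about 5 newtons, and let go so that it stays pressed. Never ram or drop the block or force the keeper, and leave the bottle, the film roll and the tip box where they stand.

Things in the scene. Friction and masses are not known exactly. Their poses are not given: they have to be found in the camera images.
- block_center (a point): Centre of the loose aluminium tube block (about 0.25 kg), a solid cuboid 60 x 40 x 44 mm along its own x, y, z, with six round dark tube holes on its top (+z) face and a small red mark on one long side. It starts upright on the worktop. Turned half round it fits the nest just as well.
- block: The same tube block; origin at the centre of its 60 x 40 mm underside, 22 mm below its centre; axes as above.
- nest_plate: Tilted white plate of the fixed nest. Origin: the low inner corner, where the plate face meets both fences. z points out of the face; x runs up the slope along the side fence, y up the slope along the lower fence. It drops about 17 degrees along -x (to the robot) and 15 along -y. Plate x = -10 to 120, y = -10 to 190 mm. Two guide rails 8 mm high carry the keeper from y = 100 mm on.
- seat (a point): Where the block's centre lies when seated: plate x = 30, y = 20, z = 22 mm, block flat, its 60 mm side along plate x; axes of the plate. The face is smooth (friction about 0.2, differs from day to day): the block slides down it by its own weight, but rubbing along one fence may hold it short of the other, and then it needs a light push.
- low_fence (a point): Top of the inner face (plate x = 0) of the lower steel fence, beside the seat; the fence stands 14 mm above the plate, is 10 mm thick and runs from y = -10 to 85 mm; axes of the plate.
- side_fence (a point): Top of the inner face (plate y = 0) of the side steel fence, beside the seat; the fence stands 14 mm above the plate, is 10 mm thick and runs from x = 0 to 90 mm; axes of the plate.
- keeper: Blue sliding keeper; origin mid-width on its rubber front face, level with the plate face; axes of the plate. Pad 34 mm wide, 1.5 to 13.5 mm above the plate. Slides only along plate y at x = 30 mm; starts with its face at y = 83 to 98 mm, meets a seated block at y = 40 mm. Drags with about 5 N all the way and stays where left; the push on the block comes on top of that. Bears up stiffly: stop by feel.
- keeper_post (a point): Centre of the grip of the black square post on the keeper, 16 x 16 mm, sides parallel to the plate's x and y. This point lies 40 mm above the plate face and 52 mm behind (+y of) the rubber face; the post's top is 55.5 mm above the plate face. The blue body below is 38 mm wide, its top 13.5 mm above the face.
- amber_bottle: Bystander: amber reagent bottle with black cap, 50 mm wide, 98 mm tall, loose; origin at the centre of its underside.
- film_roll: Bystander: roll of sealing film, 84 mm wide, 52 mm tall, loose; origin at the centre of its underside.
- tip_box: Bystander: blue pipette tip box with clear lid, 92 x 121 x 63 mm, loose; origin at the centre of its underside.
Not all that is in view belongs to the job. What is meant by the block is not turquoise, and is the smaller of those in its own colour.

How it is judged (in metres and radians):
On the way:
1. the block lies by itself, let go, flat in the low corner against both fences, the keeper still drawn back (x of block_center in the frame of nest_plate between 0.028 and 0.032 m and y of block_center in the frame of nest_plate between 0.018 and 0.022 m and z of block_center in the frame of nest_plate between 0.02 and 0.024 m and angle between the x axis of block_center and the x axis of nest_plate, either way round below 0.04 rad and angle between the z axis of block_center and the z axis of nest_plate, either way round below 0.04 rad and linear speed of block below 0.01 m/s and contact force between the fingers and block below 0.05 N and y of keeper in the frame of nest_plate above 0.06 m), for 0.3 s.
At the end, for the whole second after the job is handed in: The block is at rest within 2 mm of its seat in the corner (centre at x 30, y 20, z 22 mm of the plate), square to the fences and flat within 0.04 rad; the keeper's rubber face is against it (face within 1.5 mm of y = 40 mm) and still presses on it with more than 1 N after being let go (x of block_center in the frame of nest_plate between 0.028 and 0.032 m and y of block_center in the frame of nest_plate between 0.018 and 0.022 m and z of block_center in the frame of nest_plate between 0.02 and 0.024 m and angle between the x axis of block_center and the x axis of nest_plate, either way round below 0.04 rad and angle between the z axis of block_center and the z axis of nest_plate, either way round below 0.04 rad and linear speed of block below 0.01 m/s and contact force between keeper and block above 1 N and y of keeper in the frame of nest_plate below 0.0415 m); the robot touches nothing.
It fails at once if the block is dropped on, rammed into or pressed against the plate or the fences with more than 25 N (contact force between block and nest_plate above 25 N).
It fails at once if the keeper is forced against the block with more than 10 N (contact force between keeper and block above 10 N).
It fails at once if the bottle, the film roll or the tip box is moved more than 20 mm (distance of any of amber_bottle, film_roll, tip_box from where it was at the start of the episode above 0.02 m).
It fails at once if the block is dropped or let race free at more than 0.5 m/s (linear speed of block above 0.5 m/s and contact force between the fingers and block below 0.05 N).
It also fails if it takes over 53 s, if anything falls off the work surface, if the arm or the gripper's body presses on something with over 40 N, if the wrist force passes 120 N, or if a joint passes its speed limit or range.

## Robot

A 7-joint arm with a two-finger parallel gripper is mounted at the origin on a cart in front of the work surface, level with it; the furniture and walls round the work are solid. World frame = base frame: x ahead of the robot, y to its left, z up, the work surface at z = 0. Lengths are in m, angles in degrees, forces in N, time in s.
With the tool pointing down it reaches from about 0.4 to 0.9 m from the base axis. Payload 5.5 kg.
Tool frame: the origin (TCP) lies on the centre line of the jaws, within the pads' length; the fingertips stand 14 mm ahead of it and the grasp point (between the pads) lies 5 mm behind it (robot.nose_length is the distance from the TCP to the fingertips, in m); z points along the fingers, y is the direction in which the jaws open and shut (so a half turn about z gives the same grasp; the last joint's range is limited). The gripper opens to 85 mm and grips with 20 to 120 N. Pads are 22 mm wide; open, the fingers measure 114 mm over their backs; the gripper's body (76 mm by 85 mm) begins 54 mm behind the grasp point. The pads swing forward as they close: fully open they stand 13 mm farther back than shut.
Start: joints at [-60.722, 28.699, -24.465, 88.831, 12.651, 65.22, -12.049], TCP at [0.159, 0.63, 0.245] pointing down, gripper open.
Joint ranges: [-164.97, 164.97], [-17.58, 116.51], [-87.97, 89.64], [11.32, 138.91], [-80.73, 260.73], [10.89, 115.49], [-147.41, 147.41]. Speed limits (degrees/s): [147.25, 147.25, 180, 180, 180, 180, 180].

## Interface

Orientations are given as a 3x3 rotation matrix whose columns are the frame's x, y, z axes.
In Python, from workcell import robot gives the robot as it stands.
- The arm moves only by the tool move_arm, never from a script. Its argument "steps" is text: rows parted by semicolons, each of 7 numbers parted by spaces: the turn, a rotation vector about the tool's x, y, z in units of 8 degrees (1.0 is 8 degrees), then the shift along the tool's x, y, z in units of 30 mm (1.0 is 30 mm), then the closure in counts, from 0 (fully open) to 255 (shut). A call has 1 to 5 rows; each row shifts and turns the commanded pose from where the row before left it, along the tool's axes as they then stand; what a row does not reach is not made up. A row lasts 1/10 s, in which the tool goes at most 50 mm and 8.59 degrees, less where a joint would pass 70% of its speed; a pose out of reach is approached as far as the arm can. A call is refused whole if a number of a shift passes 1 or a number of a turn 1, either way. A call with a gripper value outside its range is refused whole. The fingers move at their own pace and stop on an object; "force" is the grip in N (left out, the last holds). Time passes only in rows, so rows that do not move let the fingers close. It gives the time, the measured TCP pose, the force and the opening at its end, in the units of the state.
- robot.get_state(): the state, without advancing time (a new reading comes with each control period).
- robot.snapshot(name): name is "side" or "top" or "wrist"; returns a dict with "color" (420x560x3 uint8, blue, green, red), "z_map" (420x560 float32, m along the optical axis (not along the pixel's ray), 0 where there is no reading), "vfov" (degrees; the focal length in pixels is half the picture's height over the tangent of half this angle, whatever the lens; pixels are square), "cx", "cy" (the principal point, pixels), "view" (4x4, takes a point from world to camera coordinates). Camera axes: x right, y down, z forward; pixel columns grow to the right and rows downward; lengths in m; the calibration is good to about 2 mm. A picture is of the moment at which its call begins.
- robot.sign_off(): hands the job in, once; it reports no verdict.
Trained networks look in the newest picture that a camera, given by its name, has taken for a name from the list of things; names that differ only in an ending like _2 or _b are one class to them, and where a whole thing is asked for, a point or a joint stands for the part that bears it (a point fixed in the world has none). Each returns a list of dicts, best first, with "p" (0 to 1); they miss things now and then, are a little off and sometimes report something else, mostly with a low value. They report only what shows in the picture. A call takes as long as a camera call. They do not tell look-alikes from the thing itself.
- robot.look_for(camera, thing): "pixel" ([column, row] in pixels, amid what is visible of it).
- robot.outline_of(camera, thing): "pixels" (420x560 bool, what is visible of it) and "pixel" ([column, row] in pixels, amid what is visible of it).
- robot.tip_of(camera, thing): "pixel" ([column, row] in pixels: a listed point, or the origin of a listed thing).
The state is a dict: "time": time; "q": joint angles; "joint_vel": joint speeds; "effort": joint torques, N m; "tcp_pos": TCP position; "tool_rot": TCP orientation; "ft_force": force on the tool from outside, world axes, zero at the start; "torque": the same for the moment, N m; "width": finger opening in m.
Only numpy, scipy, OpenCV 4.12 (cv2) and the standard library are available. Lean on these libraries where they do the work, as an engineer would, in place of code of your own. Each camera call takes 0.05 s, during which the arm holds its last target.

## Working session

There is one attempt and no reset: what is moved stays moved. The work goes in short steps, Python scripts to look and compute and a tool call to move; the robot and the scene stay as the last step left them, time stands still between calls to the robot, and variables do not carry over. Pictures are saved under pics/ and viewed, and the job is handed in when it is done.

Besides the shell and the picture viewer there is one more tool, called after ">>>" as name(argument=value, ...), one argument or row to a line, values as JSON. move_arm: Moves the arm, as the interface text tells. Its arguments: {"type":"object","properties":{"steps":{"type":"string"},"force":{"type":"number"}},"required":["steps"]}

```bash
ls; mkdir -p pics
cat > h.py <<'E'
import numpy as np, cv2
from workcell import robot
def snap(n,f=None):
    s=robot.snapshot(n)
    if f: cv2.imwrite('pics/'+f,s['color'])
    return s
def foc(s): return s['color'].shape[0]/2/np.tan(np.radians(s['vfov'])/2)
def cloud(s):
    z=s['z_map'];f=foc(s);h,w=z.shape
    u,v=np.meshgrid(np.arange(w),np.arange(h))
    P=np.stack([(u-s['cx'])/f*z,(v-s['cy'])/f*z,z],-1)
    T=np.linalg.inv(s['view'])
    return P@T[:3,:3].T+T[:3,3]
def proj(s,p):
    c=s['view'][:3,:3]@np.array(p)+s['view'][:3,3];f=foc(s)
    return np.array([s['cx']+f*c[0]/c[2],s['cy']+f*c[1]/c[2]])
E
python3 - <<'E'
from h import *
for n in ['side','top','wrist']:
    s=snap(n,n+'0.png'); np.savez(n+'0.npz',**s); print(n,s['vfov'],s['cx'],s['cy'],s['view'].round(3).tolist())
st=robot.get_state();print(st['time'],st['tcp_pos'],st['tool_rot'],st['ft_force'],st['width'],robot.nose_length)
E
```

```text
pics
side 47.013633466497275 283.3178137318612 201.12733719693662 [[-0.942, -0.334, 0.017, 0.5], [-0.184, 0.477, -0.86, 0.238], [0.279, -0.813, -0.511, 0.919], [0.0, 0.0, 0.0, 1.0]]
top 54.4431867320723 281.45998083041906 210.17892351265002 [[-0.012, -1.0, 0.014, -0.1], [-0.981, 0.009, -0.196, 0.587], [0.196, -0.016, -0.981, 1.084], [0.0, 0.0, 0.0, 1.0]]
wrist 65.73133496685271 278.13143402788467 204.22709933505033 [[0.245, 0.969, -0.002, -0.648], [0.921, -0.232, 0.313, -0.041], [0.303, -0.079, -0.95, 0.38], [0.0, 0.0, 0.0, 1.0]]
0.15 [0.15936028 0.62963926 0.24448864] [[-9.69464866e-01  2.45229939e-01 -3.87446818e-04]
 [ 2.45230244e-01  9.69463773e-01 -1.45585574e-03]
 [ 1.85962400e-05 -1.50641467e-03 -9.99998865e-01]] [-0.33452827  0.13741829  0.03869307] 0.08533136491203261 0.014
```

View pics/side0.png

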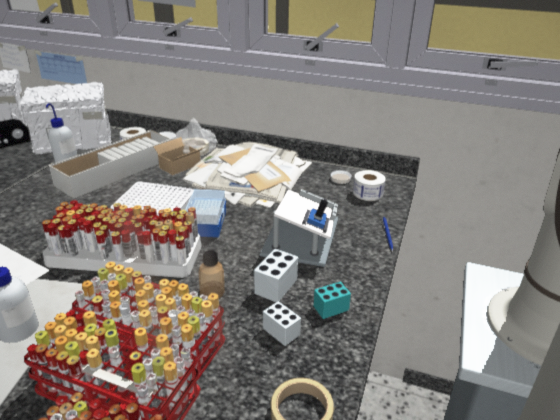

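View pics/top0.png

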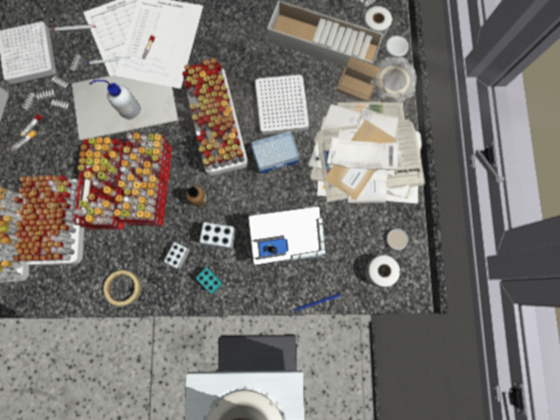

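View pics/wrist0.png

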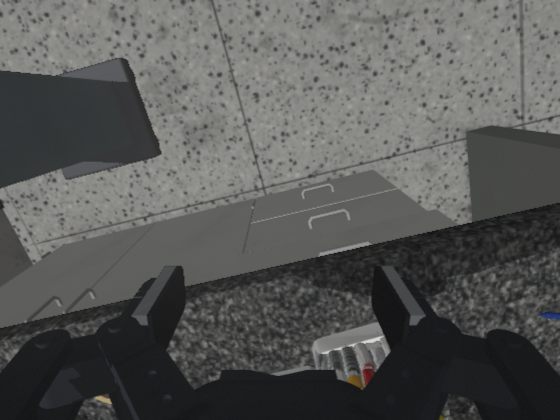

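The aluminium-coloured blocks in the top view are a small one at (175,255) and a larger one at (217,235). There is also a turquoise one at (208,280). The small one fits the description. I'll check it in an enlarged crop and measure.

Run:
```python
from h import *
s=dict(np.load('top0.npz'));t=dict(np.load('side0.npz'))
a=cv2.resize(s['color'][195:300,150:340],None,fx=4,fy=4,interpolation=cv2.INTER_CUBIC)
cv2.imwrite('pics/c1.png',a)
b=cv2.resize(t['color'][180:350,240:360],None,fx=3.5,fy=3.5,interpolation=cv2.INTER_CUBIC)
cv2.imwrite('pics/c2.png',b)
for cam,im in (('top',s),('side',t)):
    C=cloud(im)
    for th in ['block','block_center','seat','keeper','keeper_post','nest_plate','low_fence','side_fence','amber_bottle','film_roll','tip_box']:
        for d in robot.tip_of(cam,th)[:3]:
            u,v=np.round(d['pixel']).astype(int); print(cam,th,round(d['p'],2),np.round(d['pixel'],1),C[v,u].round(3) if 0<=v<420 and 0<=u<560 else '')
```

```text
top block 0.87 [177.1 258.1] [0.457 0.184 0.041]
top block 0.6 [219.5 236.7] [0.511 0.064 0.061]
top block 0.53 [216.2 284.8] [0.382 0.074 0.044]
top block_center 0.93 [179.1 254.1] [0.467 0.178 0.044]
top block_center 0.81 [218.5 236.2] [0.514 0.069 0.059]
top block_center 0.77 [208.8 276.7] [0.404 0.095 0.041]
top seat 0.73 [314.6 238.8] [ 0.505 -0.199  0.047]
top keeper 0.95 [288.9 244.8] [ 0.487 -0.126  0.068]
top keeper_post 0.71 [272.  248.8] [ 0.469 -0.08   0.136]
top keeper_post 0.39 [272.1 156.7] [ 0.741 -0.081  0.061]
top nest_plate 0.9 [322.3 248.6] [ 0.476 -0.217  0.051]
top low_fence 0.96 [312.3 252. ] [ 0.468 -0.189  0.053]
top side_fence 0.82 [321.1 241.3] [ 0.498 -0.215  0.055]
top amber_bottle 0.79 [199.  198.4] [0.62  0.123 0.068]
top film_roll 0.67 [377.9 273.2] [ 0.411 -0.381  0.003]
top tip_box 0.77 [273.3 156.5] [ 0.742 -0.084  0.065]
side block 0.93 [279.3 333.4] [0.464 0.212 0.02 ]
side block 0.64 [332.7 306. ] [0.39  0.114 0.024]
side block 0.58 [273.4 282.7] [0.511 0.118 0.048]
side block_center 0.84 [272.7 274.6] [0.513 0.112 0.062]
side block_center 0.76 [328.1 301.2] [0.398 0.124 0.043]
side block_center 0.72 [281.3 321. ] [0.463 0.205 0.044]
side seat 0.73 [322.5 198.9] [ 0.505 -0.215  0.056]
side keeper 0.54 [316.1 215.3] [ 0.481 -0.071  0.099]
side keeper 0.33 [324.9 199.4] [0.258 0.801 0.666]
side keeper_post 0.75 [322.4 206.6] [ 0.47  -0.076  0.119]
side nest_plate 0.87 [332.5 206.9] [ 0.478 -0.215  0.039]
side low_fence 0.89 [333.9 205.9] [ 0.47  -0.2    0.051]
side side_fence 0.87 [321.6 199.4] [ 0.505 -0.215  0.056]
side side_fence 0.18 [205.8 222.9] [ 0.735 -0.033  0.042]
side amber_bottle 0.82 [211.4 292.7] [0.625 0.16  0.021]
side amber_bottle 0.2 [281.6 332.5] [0.457 0.217 0.03 ]
side film_roll 0.89 [368.3 191.2] [ 0.412 -0.348  0.028]
side film_roll 0.39 [320.2 198.8] [ 0.51  -0.215  0.055]
side tip_box 0.88 [203.7 221.7] [ 0.741 -0.034  0.042]
```

View pics/c1.png

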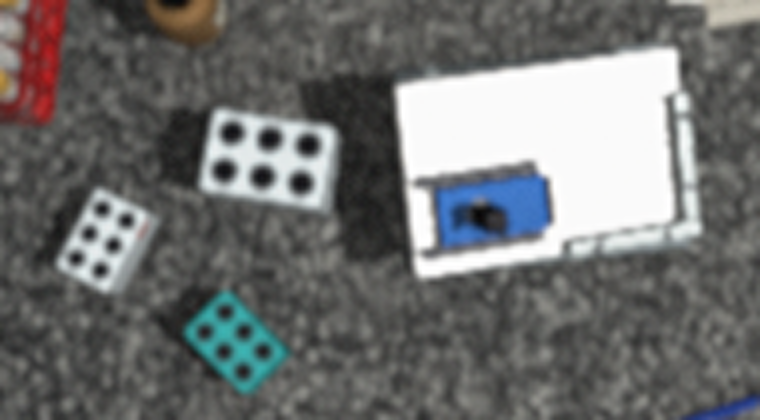

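View pics/c2.png

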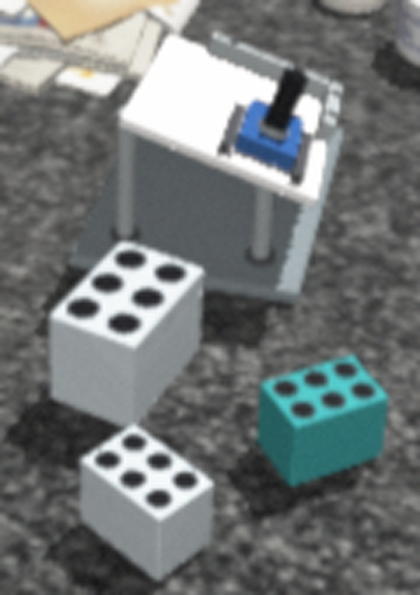

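The crop shows the small white-grey block at crop (105,240), with a red mark on one long side, so this is the block. The larger one at crop (270,160) and the turquoise one are decoys. Next I'll measure the block pose and fit the plate frame.

Run:
```python
from h import *
from scipy.spatial.transform import Rotation as R
s=dict(np.load('top0.npz'));t=dict(np.load('side0.npz'))
for im,nm in ((s,'top'),(t,'side')):
    C=cloud(im);g=im['color'].astype(int)
    # block
    m=(abs(C[...,0]-.465)<.055)&(abs(C[...,1]-.185)<.055)&(C[...,2]>.036)&(C[...,2]<.056)
    p=C[m];r=cv2.minAreaRect((p[:,:2]*1000).astype(np.float32));print(nm,'block',m.sum(),r,np.median(p[:,2]))
    tb=(abs(C[...,0]-.465)<.15)&(abs(C[...,1]-.185)<.15)&(abs(C[...,2])<.01);print('table z',np.median(C[tb][:,2]))
    # plate
    m=(C[...,0]>.42)&(C[...,0]<.66)&(C[...,1]>-.24)&(C[...,1]<0.02)&(C[...,2]>.03)&(g.min(-1)>225)
    p=C[m]
    rng=np.random.default_rng(0);best=0
    for _ in range(400):
        q=p[rng.choice(len(p),3,False)];n=np.cross(q[1]-q[0],q[2]-q[0]);n/=np.linalg.norm(n)+1e-12
        if n[2]<0:n=-n
        d=abs((p-q[0])@n)<.003
        if d.sum()>best and n[2]>.8: best=d.sum();B=d
    c=p[B].mean(0);n=np.linalg.svd(p[B]-c)[2][2];n*=np.sign(n[2])
    print('plate',len(p),B.sum(),c,n,'rms',((p[B]-c)@n).std())
    # in-plane rect
    ex=np.cross([0,1,0],n);ex/=np.linalg.norm(ex);ey=np.cross(n,ex)
    q=np.stack([(p[B]-c)@ex,(p[B]-c)@ey],1)
    r=cv2.minAreaRect((q*1000).astype(np.float32));print('rect',r)
    for k in cv2.boxPoints(r): print('  corner',(c+(k[0]*ex+k[1]*ey)/1000).round(4))
```

```text
top block 328 ((465.2757568359375, 188.7225341796875), (40.61178970336914, 59.553489685058594), 63.77031326293945) 0.04399867312091865
table z 7.865566687104142e-05
plate 2370 1941 [ 0.52538897 -0.12227341  0.07708958] [-0.25603542 -0.28905953  0.92243724] rms 0.0014997444451336703
rect ((-12.101966857910156, 2.4138641357421875), (129.085693359375, 198.16232299804688), 5.666967391967773)
  corner [ 0.4351 -0.0317  0.0804]
  corner [ 0.4692 -0.2205  0.0307]
  corner [ 0.592  -0.2082  0.0686]
  corner [ 0.5579 -0.0195  0.1183]
side block 618 ((467.1067199707031, 190.82672119140625), (41.44166564941406, 61.41598892211914), 63.09421920776367) 0.04323947836530834
table z -0.0004728018715169924
plate 947 945 [ 0.52928624 -0.10777487  0.08148697] [-0.25952305 -0.28501013  0.92272261] rms 0.0006753212835114785
rect ((-15.65029525756836, -13.466026306152344), (128.9278106689453, 204.8472442626953), 5.506353378295898)
  corner [ 0.4366 -0.0289  0.0798]
  corner [ 0.4713 -0.2243  0.0292]
  corner [ 0.5939 -0.2125  0.0673]
  corner [ 0.5592 -0.017   0.1179]
```

```bash
cat >> h.py <<'E'
def frame(c00,c10,c01,n):
    n=np.array(n);n/=np.linalg.norm(n)
    ex=np.array(c10)-c00; ex-=n*(ex@n);ex/=np.linalg.norm(ex);ey=np.cross(n,ex)
    return np.stack([ex,ey,n],1), np.array(c00)+.01*ex+.01*ey
RN,ON=frame(np.array([.4702,-.2224,.0299]),np.array([.593,-.2103,.068]),None,[-.258,-.287,.9226])
E
python3 - <<'E'
from h import *
print(RN.round(4),ON)
print(np.degrees(np.arcsin(RN[2])))
for nm in ('top','side'):
    s=dict(np.load(nm+'0.npz'));C=cloud(s);g=s['color'].astype(int)
    L=(C-ON)@RN*1000
    b=(g[...,0]-g[...,2]>60)&(abs(L[...,0]-30)<60)&(L[...,1]>40)&(L[...,1]<200)&(L[...,2]>3)&(L[...,2]<80)
    p=L[b];top=p[abs(p[:,2]-13.5)<4];print(nm,'keeper top',len(top),np.percentile(top,[2,50,98],axis=0).round(1).tolist())
    k=(g.max(-1)<70)&(L[...,2]>20)&(L[...,2]<65)&(abs(L[...,0]-30)<40)&(L[...,1]>80)&(L[...,1]<200);p=L[k];print('post',len(p),np.percentile(p,[2,50,98],axis=0).round(1).tolist())
    for lab,m in (('low',(L[...,1]>10)&(L[...,1]<75)&(abs(L[...,0]+5)<14)),('side',(L[...,0]>15)&(L[...,0]<80)&(abs(L[...,1]+5)<14))):
        p=L[m&(abs(L[...,2])<25)];q=p[p[:,2]>11];print(lab,len(q),np.percentile(q,[3,50,97],axis=0).round(1).tolist())
    pl=(abs(L[...,0]-90)<25)&(abs(L[...,1]-90)<60)&(abs(L[...,2])<8);print('plate z',np.median(L[pl][:,2]))
E
```

```text
[[ 0.9509 -0.1711 -0.258 ]
 [ 0.0937  0.9533 -0.287 ]
 [ 0.2951  0.2487  0.9225]] [ 0.47799774 -0.21192971  0.03533767]
[17.16060383 14.40151471 67.30071643]
top keeper top 285 [[10.9, 101.5, 10.4], [31.7, 131.7, 13.7], [47.3, 174.6, 16.8]]
post 38 [[25.8, 144.6, 22.9], [32.5, 152.7, 52.3], [36.4, 156.2, 58.9]]
low 79 [[-10.6, 11.5, 11.8], [-5.6, 41.5, 14.9], [-1.3, 72.1, 18.3]]
side 85 [[16.9, -8.7, 11.4], [46.8, -2.4, 14.8], [77.1, 2.2, 18.7]]
plate z 0.4525805497075198
side keeper top 133 [[12.5, 102.6, 10.0], [32.7, 156.9, 12.6], [48.4, 176.1, 14.2]]
post 98 [[24.8, 144.4, 21.7], [30.9, 153.8, 40.0], [37.5, 156.9, 54.8]]
low 34 [[-9.4, 12.0, 12.3], [-4.8, 44.1, 13.6], [-0.5, 74.1, 15.1]]
side 44 [[17.3, -9.8, 11.6], [54.4, -1.0, 13.3], [78.1, 4.1, 15.8]]
plate z -0.5024571616991522
```

```bash
cat >> h.py <<'E'
from scipy.spatial.transform import Rotation as Ro
def plan(tp,tR,n,cur=None):
    """rows from current pose to target pose, straight line; prints rows"""
    if cur is None:
        st=robot.get_state();cur=(np.array(st['tcp_pos']),np.array(st['tool_rot']))
    p,R=cur;rv=Ro.from_matrix(R.T@tR).as_rotvec();dp=(np.array(tp)-p)/n
    print('total turn deg',np.degrees(rv).round(2),'shift mm world',(dp*n*1000).round(1),'tool',(R.T@dp*n*1000).round(1))
    rows=[]
    for k in range(n):
        s=R.T@dp/.03; r=np.degrees(rv)/n/8
        rows.append(' '.join(f'{x:.3f}'.rstrip('0').rstrip('.') if abs(x)>5e-4 else '0' for x in [*r,*s]));R=R@Ro.from_rotvec(rv/n).as_matrix()
    for i in range(0,n,5): print('; '.join(rows[i:i+5]))
def down(yaw_y):
    a=np.radians(yaw_y);y=np.array([np.cos(a),np.sin(a),0]);z=np.array([0,0,-1.]);return np.stack([np.cross(y,z),y,z],1)
E
python3 - <<'E'
from h import *
C=cloud(dict(np.load('top0.npz')))
a=np.array([.159,.63]);b=np.array([.4655,.189])
P=C.reshape(-1,3);d=b-a;t=((P[:,:2]-a)@d)/(d@d);dist=abs(np.cross(d,P[:,:2]-a))/np.linalg.norm(d)
for lo in np.arange(0,1.01,.1):
    m=(t>=lo-.05)&(t<lo+.05)&(dist<.12);print(round(lo,1),m.sum(),P[m][:,2].max().round(3) if m.any() else '')
plan([.4655,.189,.13],down(63.4),20)
E
```

```text
0.0 546 -0.859
0.1 462 0.002
0.2 555 0.005
0.3 749 0.007
0.4 900 0.008
0.5 1070 0.007
0.6 1223 0.031
0.7 1435 0.03
0.8 1663 0.029
0.9 1564 0.046
1.0 1688 0.112
total turn deg [-0.  -0.  12.4] shift mm world [ 306.1 -441.1 -115.3] tool [-404.9 -352.6  115.3]
0 0 0.078 -0.675 -0.588 0.192; 0 0 0.078 -0.681 -0.58 0.192; 0 0 0.078 -0.687 -0.573 0.192; 0 0 0.078 -0.694 -0.565 0.192; 0 0 0.078 -0.7 -0.558 0.192
0 0 0.078 -0.706 -0.55 0.192; 0 0 0.078 -0.712 -0.543 0.192; 0 0 0.078 -0.717 -0.535 0.192; 0 0 0.078 -0.723 -0.527 0.192; 0 0 0.078 -0.729 -0.519 0.192
0 0 0.078 -0.734 -0.511 0.192; 0 0 0.078 -0.74 -0.503 0.192; 0 0 0.078 -0.745 -0.495 0.192; 0 0 0.078 -0.751 -0.487 0.192; 0 0 0.078 -0.756 -0.479 0.192
0 0 0.078 -0.761 -0.471 0.192; 0 0 0.078 -0.766 -0.463 0.192; 0 0 0.078 -0.771 -0.454 0.192; 0 0 0.078 -0.776 -0.446 0.192; 0 0 0.078 -0.781 -0.437 0.192<stdin>:4: DeprecationWarning: Arrays of 2-dimensional vectors are deprecated. Use arrays of 3-dimensional vectors instead. (deprecated in NumPy 2.0)
```

>>> move_arm(
  steps="0 0 0.08 -0.67 -0.59 0.19 0; 0 0 0.08 -0.68 -0.58 0.19 0; 0 0 0.08 -0.69 -0.57 0.19 0; 0 0 0.08 -0.69 -0.57 0.19 0; 0 0 0.08 -0.7 -0.56 0.19 0",
)

```text
time: 1.75
tcp_pos: [0.2362, 0.5188, 0.2167]
tool_rot: [[-0.954, 0.299, 0.0], [0.299, 0.954, 0.0], [-0.0, 0.0, -1.0]]
ft_force: [0.1, 0.7, 0.5]
width: 0.0854
```

>>> move_arm(
  steps="0 0 0.08 -0.71 -0.55 0.19 0; 0 0 0.08 -0.71 -0.54 0.19 0; 0 0 0.08 -0.72 -0.54 0.19 0; 0 0 0.08 -0.72 -0.53 0.19 0; 0 0 0.08 -0.73 -0.52 0.19 0",
)

```text
time: 2.25
tcp_pos: [0.3125, 0.4082, 0.1883]
tool_rot: [[-0.936, 0.352, 0.0], [0.352, 0.936, 0.0], [-0.0, 0.001, -1.0]]
ft_force: [0.4, 0.4, -0.7]
width: 0.0854
```

>>> move_arm(
  steps="0 0 0.08 -0.73 -0.51 0.19 0; 0 0 0.08 -0.74 -0.5 0.19 0; 0 0 0.08 -0.75 -0.5 0.19 0; 0 0 0.08 -0.75 -0.49 0.19 0; 0 0 0.08 -0.76 -0.48 0.19 0",
)

```text
time: 2.75
tcp_pos: [0.3887, 0.2975, 0.1598]
tool_rot: [[-0.915, 0.404, 0.001], [0.404, 0.915, 0.0], [-0.0, 0.001, -1.0]]
ft_force: [0.7, 0.6, 1.1]
width: 0.0851
```

>>> move_arm(
  steps="0 0 0.08 -0.76 -0.47 0.19 0; 0 0 0.08 -0.77 -0.46 0.1 0; 0 0 0.08 -0.77 -0.45 0 0; 0 0 0.08 -0.78 -0.45 0 0; 0 0 0 -0.5 -0.3 0 0",
)

```text
time: 3.25
tcp_pos: [0.4597, 0.1931, 0.1513]
tool_rot: [[-0.895, 0.446, 0.001], [0.446, 0.895, -0.0], [-0.001, 0.0, -1.0]]
ft_force: [0.1, 0.2, -0.5]
width: 0.0855
```

Run:
```python
from h import *
s=snap('wrist','w1.png');C=cloud(s)
m=(abs(C[...,0]-.465)<.06)&(abs(C[...,1]-.19)<.06)&(C[...,2]>.038)&(C[...,2]<.05)
p=C[m];print(len(p));r=cv2.minAreaRect((p[:,:2]*1000).astype(np.float32));print(r,np.median(p[:,2]))
plan([.4655,.189,.032],down(63.4),6)
```

```text
3719
((454.4032287597656, 162.02944946289062), (101.11801147460938, 59.71784210205078), 63.31342697143555) 0.04360475236716846
total turn deg [-0.05  0.12 -0.05] shift mm world [   4.4   -1.6 -119.2] tool [ -4.4   0.6 119.2]
-0.001 0.003 -0.001 -0.024 0.004 0.662; -0.001 0.003 -0.001 -0.025 0.003 0.662; -0.001 0.003 -0.001 -0.025 0.003 0.662; -0.001 0.003 -0.001 -0.025 0.003 0.662; -0.001 0.003 -0.001 -0.025 0.003 0.662
-0.001 0.003 -0.001 -0.025 0.003 0.662
```

View pics/w1.png

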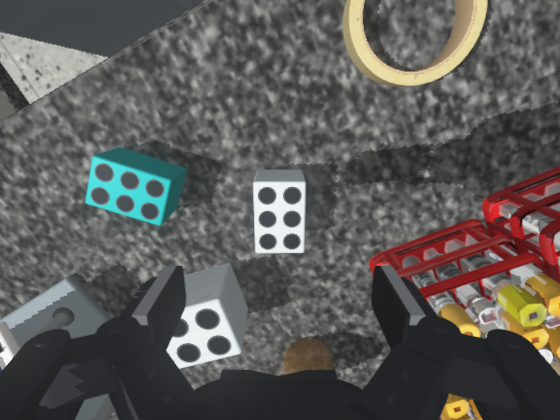

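The wrist view shows the block at (279,216), square to the jaws. The big decoy is at (205,320), close to the left finger. I'll refine the centre from this view and check finger clearance.

Run:
```python
from h import *
s=snap('wrist');C=cloud(s)
def box(u0,u1,v0,v1,z0,z1):
    m=np.zeros(C.shape[:2],bool);m[v0:v1,u0:u1]=1;m&=(C[...,2]>z0)&(C[...,2]<z1);p=C[m]
    r=cv2.minAreaRect((p[:,:2]*1000).astype(np.float32));print(r,np.median(p[:,2]));return p
st=robot.get_state();T=np.array(st['tcp_pos']);R=np.array(st['tool_rot'])
p=box(240,320,160,265,.038,.05)
q=(p-np.array([.4655,.189,.044]))@R*1000;print('blk in tool',q.min(0),q.max(0))
for lab,b in (('big',(165,250,255,375)),('turq',(80,190,140,230))):
    m=np.zeros(C.shape[:2],bool);m[b[2]:b[3],b[0]:b[1]]=1;m&=(C[...,2]>.015)
    q=(C[m]-np.array([.4655,.189,.0]))@R*1000;print(lab,'tool xy from block',np.percentile(q,1,axis=0).round(),np.percentile(q,99,axis=0).round())
    q=q[abs(q[:,0])<22]; print(' in strip y:',(q[:,1].min(),q[:,1].max()) if len(q) else None)
```

```text
((468.3297119140625, 189.0295867919922), (40.0104866027832, 60.14426803588867), 63.83512496948242) 0.04362481906769233
blk in tool [-32.68335889 -18.76078275  -2.0154522 ] [27.63002639 21.4845057   5.95985353]
big tool xy from block [-127.  -89. -217.] [ 22. -11. -17.]
 in strip y: (np.float64(-50.44405303492103), np.float64(-9.283638996620912))
turq tool xy from block [  -6. -143.  -45.] [ 46. -80. -16.]
 in strip y: (np.float64(-147.02752187011663), np.float64(-80.83312785361157))
```

>>> move_arm(
  steps="0 0 0 -0.06 0.01 0.66 0; 0 0 0 -0.06 0.01 0.66 0; 0 0 0 -0.05 0 0.66 0; 0 0 0 -0.05 0 0.66 0; 0 0 0 -0.02 0 0.66 0",
)

```text
time: 3.85
tcp_pos: [0.4648, 0.1937, 0.0515]
tool_rot: [[-0.897, 0.443, 0.0], [0.443, 0.897, 0.001], [0.0, 0.001, -1.0]]
ft_force: [0.7, 0.3, 0.2]
width: 0.0853
```

>>> move_arm(
  steps="0 0 0 0 0 0.66 0; 0 0 0 0 0 0 0",
)

```text
time: 4.05
tcp_pos: [0.4626, 0.1928, 0.0302]
tool_rot: [[-0.897, 0.443, -0.005], [0.443, 0.897, -0.001], [0.004, -0.003, -1.0]]
ft_force: [0.6, -0.7, -0.8]
width: 0.0856
```

Run:
```python
from h import *
for i in range(3):
    robot.snapshot('wrist');print(robot.get_state()['tcp_pos'])
plan([.467,.1893,.032],down(63.5),1)
```

```text
[0.46352569 0.193029   0.03144819]
[0.4644688  0.193258   0.03239062]
[0.4651721  0.19329446 0.03295964]
total turn deg [0.05 0.   0.19] shift mm world [ 1.8 -4.  -1. ] tool [-3.4 -2.8  1. ]
0.006 0.001 0.024 -0.114 -0.092 0.032
```

>>> move_arm(
  steps="0 0 0.02 -0.1 -0.1 0.03 0; 0 0 0 0 0 0 0; 0 0 0 0 0 0 0",
)

```text
time: 4.5
tcp_pos: [0.467, 0.1882, 0.0321]
tool_rot: [[-0.894, 0.447, 0.001], [0.447, 0.894, 0.0], [-0.001, 0.001, -1.0]]
ft_force: [0.5, -0.3, -0.1]
width: 0.0855
```

>>> move_arm(
  steps="0 0 0 0 0 0 120; 0 0 0 0 0 0 140; 0 0 0 0 0 0 160; 0 0 0 0 0 0 200; 0 0 0 0 0 0 200",
  force=30,
)

```text
time: 5.0
tcp_pos: [0.4666, 0.1886, 0.0316]
tool_rot: [[-0.895, 0.446, 0.0], [0.446, 0.895, 0.0], [-0.0, 0.0, -1.0]]
ft_force: [-0.1, 0.3, 2.8]
width: 0.0395
```

>>> move_arm(
  steps="0 0 0 0 0 0 220; 0 0 0 0 0 0 220; 0 0 0 0 0 0 220",
)

```text
time: 5.3
tcp_pos: [0.4667, 0.1886, 0.0316]
tool_rot: [[-0.895, 0.446, 0.0], [0.446, 0.895, 0.0], [-0.0, 0.001, -1.0]]
ft_force: [0.4, 0.5, 3.1]
width: 0.0393
```

>>> move_arm(
  steps="0 0 0 0 0 -0.5 220; 0 0 0 0 0 -1 220; 0 0 0 0 0 -1 220; 0 0 0 0 0 -1 220; 0 0 0 0 0 -1 220",
)

```text
time: 5.8
tcp_pos: [0.4653, 0.1876, 0.1666]
tool_rot: [[-0.895, 0.447, -0.002], [0.447, 0.895, -0.001], [0.002, -0.002, -1.0]]
ft_force: [0.8, -0.6, -3.1]
width: 0.0393
```

```bash
cat >> h.py <<'E'
def toolR(sign=1):
    # tool z=-n, tool y = +plate y
    y=RN[:,1]*sign;z=-RN[:,2];return np.stack([np.cross(y,z),y,z],1)
def loc(p): return ((np.array(p)-ON)@RN*1000)
def wld(l): return ON+RN@(np.array(l)/1000)
E
python3 - <<'E'
from h import *
st=robot.get_state();print(st['tcp_pos'],st['ft_force'],st['width'])
s=snap('wrist','w2.png');s2=snap('side','s2.png')
# hover: block centre local (40,34,110); tcp is +10mm (z .032 vs .022)
plan(wld([40,34,130]),toolR(),14)
E
```

```text
[0.46532509 0.18763616 0.16659924] [ 0.80212906 -0.55877068 -3.09046229] 0.03927748474562503
total turn deg [-19.23 -12.13 -33.97] shift mm world [   8.2 -402.2    5.9] tool [-187.  -356.2   -6.7]
-0.172 -0.108 -0.303 -0.445 -0.848 -0.016; -0.172 -0.108 -0.303 -0.409 -0.866 -0.03; -0.172 -0.108 -0.303 -0.373 -0.881 -0.045; -0.172 -0.108 -0.303 -0.336 -0.895 -0.061; -0.172 -0.108 -0.303 -0.299 -0.907 -0.078
-0.172 -0.108 -0.303 -0.262 -0.917 -0.095; -0.172 -0.108 -0.303 -0.224 -0.924 -0.114; -0.172 -0.108 -0.303 -0.187 -0.93 -0.133; -0.172 -0.108 -0.303 -0.149 -0.934 -0.153; -0.172 -0.108 -0.303 -0.112 -0.935 -0.173
-0.172 -0.108 -0.303 -0.075 -0.935 -0.194; -0.172 -0.108 -0.303 -0.039 -0.932 -0.216; -0.172 -0.108 -0.303 -0.003 -0.928 -0.238; -0.172 -0.108 -0.303 0.032 -0.921 -0.26
```

View pics/s2.png

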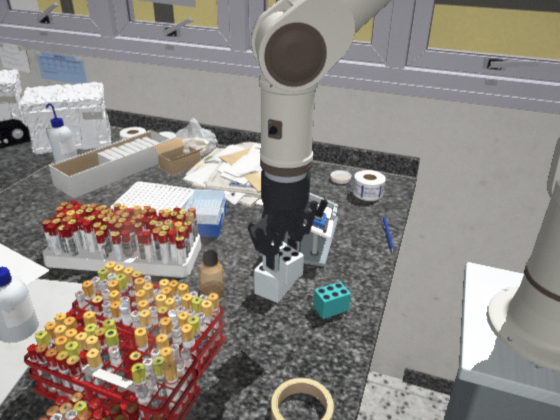

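View pics/w2.png

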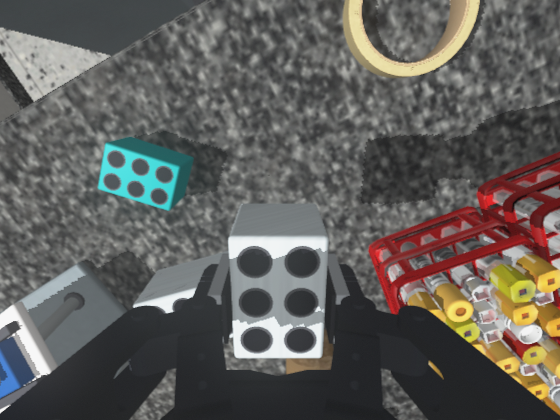

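The block is held firmly between the pads (wrist view, block at (278,280)). The direct path would skim the keeper post, so I'll go higher first.

>>> move_arm(
  steps="0 0 0 0 0 -0.9 220; 0 0 0 0 0 -0.9 220; 0 0 0 0 0 -0.7 220",
)

```text
time: 6.2
tcp_pos: [0.4656, 0.1878, 0.2409]
tool_rot: [[-0.895, 0.447, -0.002], [0.447, 0.895, -0.001], [0.002, -0.002, -1.0]]
ft_force: [0.7, -0.1, -1.9]
width: 0.0391
```

>>> move_arm(
  steps="-0.17 -0.11 -0.3 -0.44 -0.85 -0.02 220; -0.17 -0.11 -0.3 -0.41 -0.87 -0.03 220; -0.17 -0.11 -0.3 -0.37 -0.88 -0.05 220; -0.17 -0.11 -0.3 -0.34 -0.9 -0.06 220; -0.17 -0.11 -0.3 -0.3 -0.91 -0.08 220",
)

```text
time: 6.7
tcp_pos: [0.4675, 0.0429, 0.2423]
tool_rot: [[-0.964, 0.243, 0.111], [0.252, 0.964, 0.084], [-0.086, 0.109, -0.99]]
ft_force: [0.5, 0.7, -4.2]
width: 0.0396
```

>>> move_arm(
  steps="-0.17 -0.11 -0.3 -0.26 -0.92 -0.1 220; -0.17 -0.11 -0.3 -0.22 -0.92 -0.11 220; -0.17 -0.11 -0.3 -0.19 -0.93 -0.13 220; -0.17 -0.11 -0.3 -0.15 -0.93 -0.15 220; -0.17 -0.11 -0.3 -0.11 -0.93 -0.17 220",
)

```text
time: 7.2
tcp_pos: [0.4698, -0.0999, 0.2447]
tool_rot: [[-0.979, 0.02, 0.201], [0.059, 0.98, 0.189], [-0.194, 0.197, -0.961]]
ft_force: [0.3, 0.4, -2.8]
width: 0.0394
```

>>> move_arm(
  steps="-0.17 -0.11 -0.3 -0.08 -0.93 -0.19 220; -0.17 -0.11 -0.3 -0.04 -0.93 -0.22 220; -0.17 -0.11 -0.3 0 -0.93 -0.24 220; -0.17 -0.11 -0.3 0.03 -0.9 -0.26 220; 0 0 0 0 0 0 220",
)

```text
time: 7.7
tcp_pos: [0.4702, -0.2105, 0.2457]
tool_rot: [[-0.958, -0.137, 0.251], [-0.066, 0.961, 0.269], [-0.278, 0.242, -0.93]]
ft_force: [-0.0, -0.8, -2.9]
width: 0.0396
```

Run:
```python
from h import *
s=snap('wrist','w3.png');np.savez('w3.npz',**s);snap('wrist')
st=robot.get_state();print(st['time'],loc(st['tcp_pos']),st['width'],st['ft_force'],st['q'])
plan(wld([40,34,130]),toolR(),3)
C=cloud(s);L=(C-ON)@RN*1000
m=(abs(L[...,0]-95)<20)&(abs(L[...,1]-60)<50)&(abs(L[...,2])<10);p=C[m];c=p.mean(0);n=np.linalg.svd(p-c)[2][2];print('plate',m.sum(),n*np.sign(n[2]),np.median(L[m][:,2]))
```

```text
7.8 [ 56.61066257  60.46268727 194.17142615] 0.039273553061440765 [ 0.01966075  1.04069361 -2.36272136] [ 37.88299414  12.04332383  -3.6701393  113.55496582 -25.822521
  54.19674859 145.99553583]
total turn deg [-0.76 -0.71 -1.45] shift mm world [  5.3  -8.4 -70.7] tool [ 15.2 -26.   64.7]
-0.031 -0.029 -0.06 0.168 -0.289 0.719; -0.031 -0.029 -0.06 0.174 -0.291 0.717; -0.031 -0.029 -0.06 0.179 -0.292 0.715
plate 706 [-0.25999589 -0.28418166  0.92284502] -0.2988777728771609
```

View pics/w3.png

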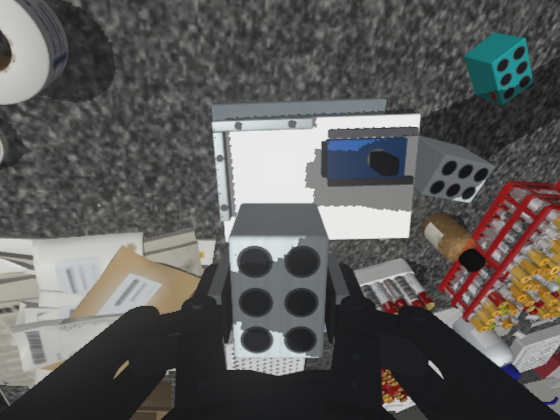

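The wrist view shows the nest at (315,180): low fence along the row 125, side fence along column 222, keeper at (370,160). Joint 7 is near its limit at 146 of 147.4°, so I'll turn the block half round, which the task allows. First I'll refine the nest frame from this view.

Run:
```python
from h import *
s=dict(np.load('w3.npz'));C=cloud(s);g=s['color'].astype(int);L=(C-ON)@RN*1000
m=(L[...,1]>10)&(L[...,1]<75)&(abs(L[...,0]+5)<14)&(L[...,2]>9)&(L[...,2]<20)
for a in range(10,75,13):
    q=L[m&(L[...,1]>=a)&(L[...,1]<a+13)];print('low y',a,len(q),np.percentile(q[:,[0,2]],[2,50,98],axis=0).round(1).tolist())
m=(L[...,0]>15)&(L[...,0]<85)&(abs(L[...,1]+5)<14)&(L[...,2]>9)&(L[...,2]<20)
for a in range(15,85,14):
    q=L[m&(L[...,0]>=a)&(L[...,0]<a+14)];print('side x',a,len(q),np.percentile(q[:,[1,2]],[2,50,98],axis=0).round(1).tolist())
b=(g[...,0]-g[...,2]>50)&(abs(L[...,0]-30)<60)&(L[...,1]>40)&(L[...,1]<200)&(abs(L[...,2]-13.5)<3)
print('keeper',np.percentile(L[b],[1,50,99],axis=0).round(1).tolist())
k=(g.max(-1)<60)&(abs(L[...,2]-55)<4)&(abs(L[...,0]-30)<40)&(L[...,1]>80)&(L[...,1]<200);print('posttop',k.sum(),np.percentile(L[k],[2,50,98],axis=0).round(1).tolist())
a=cv2.resize(s['color'][85:255,195:440],None,fx=3,fy=3,interpolation=cv2.INTER_CUBIC)
# overlay expected plate grid
for l in ([0,0,0],[0,85,14],[0,0,14],[90,0,14],[120,-10,0],[120,190,0],[-10,190,0],[-10,-10,0],[11,98,13.5],[49,98,13.5],[30,150,55.5]):
    u=(proj(s,wld(l))-[195,85])*3;cv2.circle(a,tuple(int(x) for x in u),3,(0,0,255),-1)
cv2.imwrite('pics/c3.png',a)
```

```text
low y 10 156 [[-8.9, 12.1], [-4.4, 14.2], [0.4, 16.2]]
low y 23 154 [[-8.6, 12.1], [-4.0, 14.0], [0.7, 15.4]]
low y 36 159 [[-8.9, 11.2], [-4.3, 13.7], [0.9, 15.1]]
low y 49 154 [[-8.7, 12.0], [-4.1, 13.8], [0.6, 15.3]]
low y 62 160 [[-8.9, 10.8], [-3.9, 13.8], [1.0, 15.9]]
side x 15 163 [[-9.4, 10.6], [-4.1, 14.2], [0.2, 16.3]]
side x 29 154 [[-9.2, 9.5], [-4.0, 13.9], [0.3, 15.4]]
side x 43 147 [[-9.2, 10.7], [-4.2, 13.9], [0.2, 15.1]]
side x 57 142 [[-9.4, 10.5], [-4.1, 13.8], [0.3, 15.5]]
side x 71 137 [[-9.4, 10.4], [-4.1, 14.2], [0.3, 15.9]]
keeper [[12.1, 99.3, 11.0], [17.8, 133.9, 13.0], [46.6, 172.0, 14.6]]
posttop 338 [[23.0, 138.3, 51.4], [30.1, 145.0, 54.5], [37.8, 152.4, 56.2]]
```

View pics/c3.png

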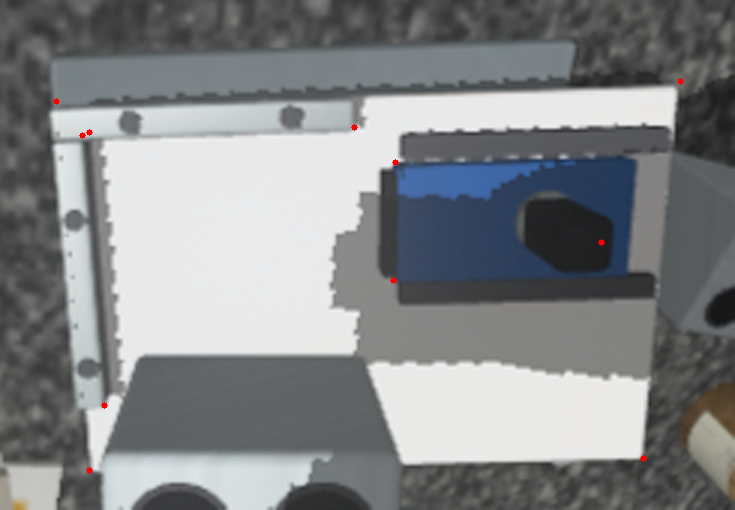

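>>> move_arm(
  steps="0 0 1 0 0 0 220; 0 0 1 0 0 0 220; 0 0 1 0 0 0 220; 0 0 1 0 0 0 220; 0 0 1 0 0 0 220",
)

```text
time: 8.3
tcp_pos: [0.4732, -0.2005, 0.2473]
tool_rot: [[-0.828, 0.503, 0.247], [0.558, 0.783, 0.274], [-0.056, 0.365, -0.929]]
ft_force: [-0.1, 0.2, -3.9]
width: 0.0396
```

```bash
sed -i 's/^def toolR/ON=ON+RN@np.array([.0007,.0007,0])\ndef toolR/' h.py
python3 - <<'E'
from h import *
st=robot.get_state();print(st['q'],loc(st['tcp_pos']))
E
```

```text
[ 33.15302319  11.79802671   1.09774605 113.71587803 -26.9825479
  54.56852942 106.71255261] [ 58.32812534  63.73344983 193.4903966 ]
```

Joint 7 is coming down, so I'll continue.

>>> move_arm(
  steps="0 0 1 0 0 0 220; 0 0 1 0 0 0 220; 0 0 1 0 0 0 220; 0 0 1 0 0 0 220; 0 0 1 0 0 0 220",
)

```text
time: 8.8
tcp_pos: [0.4732, -0.2005, 0.2473]
tool_rot: [[-0.311, 0.918, 0.247], [0.931, 0.242, 0.274], [0.192, 0.316, -0.929]]
ft_force: [-0.7, 0.8, -2.6]
width: 0.0396
```

>>> move_arm(
  steps="0 0 1 0 0 0 220; 0 0 1 0 0 0 220; 0 0 1 0 0 0 220; 0 0 1 0 0 0 220; 0 0 1 0 0 0 220",
)

```text
time: 9.3
tcp_pos: [0.4733, -0.2005, 0.2473]
tool_rot: [[0.352, 0.903, 0.247], [0.868, -0.413, 0.274], [0.35, 0.118, -0.929]]
ft_force: [-0.2, -0.2, -2.6]
width: 0.0392
```

>>> move_arm(
  steps="0 0 1 0 0 0 220; 0 0 1 0 0 0 220; 0 0 1 0 0 0 220; 0 0 1 0 0 0 220; 0 0 1 0 0 0 220",
)

```text
time: 9.8
tcp_pos: [0.4733, -0.2004, 0.2474]
tool_rot: [[0.85, 0.466, 0.247], [0.399, -0.875, 0.275], [0.344, -0.134, -0.929]]
ft_force: [-0.4, 0.5, -2.6]
width: 0.0396
```

>>> move_arm(
  steps="0 0 1 0 0 0 220; 0 0 1 0 0 0 220; 0 0 0 0 0 0 220; 0 0 0 0 0 0 220",
)

```text
time: 10.2
tcp_pos: [0.4733, -0.2015, 0.2477]
tool_rot: [[0.943, 0.221, 0.248], [0.151, -0.95, 0.274], [0.297, -0.221, -0.929]]
ft_force: [-0.8, 0.8, -3.0]
width: 0.0393
```

Run:
```python
from h import *
st=robot.get_state();print(st['time'],st['q'],loc(st['tcp_pos']),st['width'])
plan(wld([37,28,90]),toolR(-1),5)
```

```text
10.2 [ 19.47166446  11.97344103  16.72000009 114.10347967 -30.65213949
  55.92473709 -25.30312494] [ 58.48586626  62.84354733 194.08777206] 0.03928026450648564
total turn deg [0.7  0.72 3.23] shift mm world [  12.4   -5.4 -111. ] tool [-22.1  32.3 104.8]
0.017 0.018 0.081 -0.147 0.216 0.698; 0.017 0.018 0.081 -0.146 0.219 0.698; 0.017 0.018 0.081 -0.146 0.222 0.697; 0.017 0.018 0.081 -0.145 0.226 0.696; 0.017 0.018 0.081 -0.144 0.229 0.695
```

>>> move_arm(
  steps="0.02 0.02 0.08 -0.15 0.22 0.7 220; 0.02 0.02 0.08 -0.15 0.22 0.7 220; 0.02 0.02 0.08 -0.15 0.22 0.7 220; 0.02 0.02 0.08 -0.15 0.22 0.7 220; 0.02 0.02 0.08 -0.15 0.23 0.7 220",
)

```text
time: 10.7
tcp_pos: [0.4854, -0.2082, 0.1356]
tool_rot: [[0.95, 0.169, 0.261], [0.091, -0.953, 0.288], [0.297, -0.25, -0.922]]
ft_force: [-0.2, -0.1, -3.0]
width: 0.0395
```

Run:
```python
from h import *
s=snap('side','s4.png');t=snap('top','t4.png');w=snap('wrist','w4.png')
robot.snapshot('top')
st=robot.get_state();print(st['time'],loc(st['tcp_pos']),st['width'],st['ft_force'])
C=cloud(w);L=(C-ON)@RN*1000
# block top in wrist
g=w['color']
m=(abs(L[...,0]-37)<60)&(abs(L[...,1]-28)<40)&(abs(L[...,2]-102)<10)
print(m.sum());p=L[m]
if len(p)>50:
    c=p.mean(0);n=np.linalg.svd(p-c)[2][2];print('blk top',c,n*np.sign(n[2]),np.percentile(p,[1,99],axis=0).round(1))
plan(wld([35,25,45]),toolR(-1),3)
cv2.imwrite('pics/t4c.png',np.hstack([cv2.resize(x,(400,400),interpolation=cv2.INTER_CUBIC) for x in (t['color'][180:280,240:340],s['color'][140:260,260:380])]))
```

```text
10.9 [36.04833763 26.56651476 90.45088026] 0.039598784241231734 [ 0.06527241 -0.43856623 -2.74687467]
14145
blk top [ 36.92576544  26.01829061 100.41068217] [2.22246543e-02 9.41878651e-05 9.99752997e-01] [[  3.8  -4.4  93. ]
 [ 62.3  56.5 111.1]]
total turn deg [-0.06 -0.12 -0.23] shift mm world [ 11.   11.5 -42.6] tool [-1.1  1.6 45.4]
-0.002 -0.005 -0.01 -0.013 0.018 0.505; -0.002 -0.005 -0.01 -0.012 0.018 0.505; -0.002 -0.005 -0.01 -0.012 0.018 0.505
```

View pics/t4c.png

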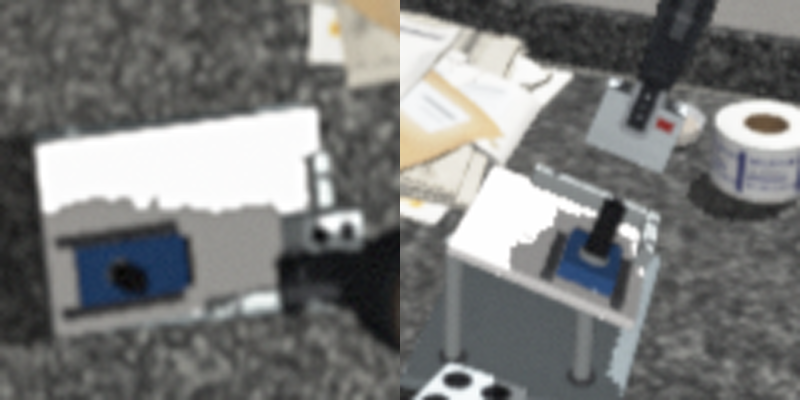

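View pics/w4.png

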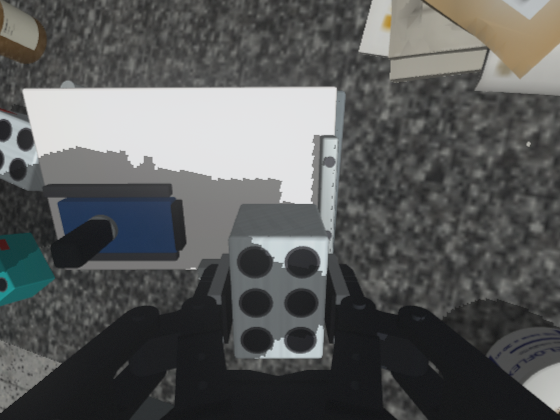

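The block hangs square over the low corner. The wrist view shows its holes at (278,300) with the side fence at (328,190) to the right. Now I'll descend to 8 mm above the plate.

>>> move_arm(
  steps="0 0 -0.01 0.01 0.01 0.55 220; 0 0 -0.01 0.01 0.01 0.55 220; 0 0 0 0.01 0 0.55 220; 0 0 0 0 0 0 220; 0 0 0 0 0 0 220",
)

```text
time: 11.4
tcp_pos: [0.4985, -0.1947, 0.0902]
tool_rot: [[0.951, 0.168, 0.259], [0.09, -0.953, 0.288], [0.296, -0.251, -0.922]]
ft_force: [-0.2, -0.2, -2.1]
width: 0.0396
```

Run:
```python
from h import *
s=snap('side','s5.png');robot.snapshot('side')
st=robot.get_state();print(st['time'],loc(st['tcp_pos']),st['width'],st['ft_force'])
plan(wld([37,26,32]),toolR(-1),1)
C=cloud(s);L=(C-ON)@RN*1000
cv2.imwrite('pics/s5c.png',cv2.resize(s['color'][150:230,270:370],None,fx=7,fy=7,interpolation=cv2.INTER_CUBIC))
```

```text
11.5 [37.28037792 24.93697016 41.44300938] 0.03924551542957836 [ 0.31497454 -0.79726779 -3.67978117]
total turn deg [ 0.03 -0.2  -0.19] shift mm world [ 2.   3.7 -8.5] tool [-0.3 -1.1  9.4]
0.004 -0.025 -0.024 -0.011 -0.036 0.315
```

View pics/s5c.png

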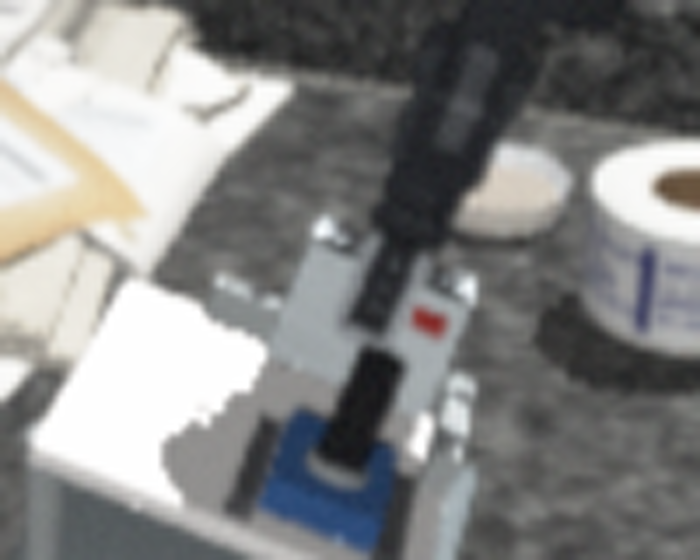

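>>> move_arm(
  steps="0 0 0 -0.01 -0.02 0.08 220; 0 0 0 0 -0.02 0.08 220; 0 0 0 0 0 0.04 220; 0 0 0 0 0 0 220",
)

```text
time: 11.9
tcp_pos: [0.5, -0.1923, 0.0856]
tool_rot: [[0.951, 0.168, 0.261], [0.09, -0.954, 0.287], [0.297, -0.25, -0.922]]
ft_force: [0.4, 0.6, -2.1]
width: 0.0394
```

>>> move_arm(
  steps="0 0 0 0 0 0.04 220; 0 0 0 0 0 0 220",
)

```text
time: 12.1
tcp_pos: [0.5003, -0.1921, 0.0845]
tool_rot: [[0.951, 0.168, 0.261], [0.09, -0.954, 0.287], [0.297, -0.25, -0.922]]
ft_force: [-0.8, 0.1, -2.2]
width: 0.0392
```

>>> move_arm(
  steps="0 0 0 0 0 0.04 220; 0 0 0 0 0 0 220",
)

```text
time: 12.3
tcp_pos: [0.5006, -0.1918, 0.0833]
tool_rot: [[0.951, 0.168, 0.261], [0.09, -0.954, 0.287], [0.297, -0.25, -0.922]]
ft_force: [0.3, 0.1, -3.0]
width: 0.0392
```

Run:
```python
from h import *
st=robot.get_state();print(st['time'],loc(st['tcp_pos']),st['ft_force']@RN)
```

```text
12.3 [36.86945458 26.59277436 32.65633803] [-0.62697127 -0.6420676  -2.85564812]
```

>>> move_arm(
  steps="0 0 0 0 0 0.03 220; 0 0 0 0 0 0 220",
)

```text
time: 12.5
tcp_pos: [0.5008, -0.1915, 0.0825]
tool_rot: [[0.951, 0.168, 0.261], [0.09, -0.954, 0.287], [0.297, -0.25, -0.922]]
ft_force: [0.2, -0.3, -3.4]
width: 0.0393
```

>>> move_arm(
  steps="0 0 0 0 0 0.03 220; 0 0 0 0 0 0 220",
)

```text
time: 12.7
tcp_pos: [0.5013, -0.1919, 0.0823]
tool_rot: [[0.95, 0.168, 0.262], [0.089, -0.954, 0.287], [0.298, -0.249, -0.922]]
ft_force: [-2.4, -1.4, 3.6]
width: 0.0397
```

The plate is felt (about 6 N), with the block down roughly 6 mm from both fences. I'll open slowly.

>>> move_arm(
  steps="0 0 0 0 0 -0.01 140; 0 0 0 0 0 0 132; 0 0 0 0 0 0 130; 0 0 0 0 0 0 128; 0 0 0 0 0 0 126",
  force=20,
)

```text
time: 13.2
tcp_pos: [0.5011, -0.1913, 0.0821]
tool_rot: [[0.951, 0.168, 0.261], [0.09, -0.954, 0.287], [0.297, -0.25, -0.922]]
ft_force: [-0.4, -0.3, -0.4]
width: 0.0433
```

>>> move_arm(
  steps="0 0 0 0 0 0 124; 0 0 0 0 0 0 122; 0 0 0 0 0 0 120; 0 0 0 0 0 0 118; 0 0 0 0 0 0 116",
)

```text
time: 13.7
tcp_pos: [0.501, -0.1913, 0.082]
tool_rot: [[0.951, 0.168, 0.261], [0.09, -0.954, 0.288], [0.297, -0.25, -0.922]]
ft_force: [0.9, -0.2, -0.2]
width: 0.0464
```

>>> move_arm(
  steps="0 0 0 0 0 0 112; 0 0 0 0 0 0 108; 0 0 0 0 0 0 104; 0 0 0 0 0 0 100; 0 0 0 0 0 0 96",
)

```text
time: 14.2
tcp_pos: [0.501, -0.1914, 0.0821]
tool_rot: [[0.951, 0.168, 0.261], [0.09, -0.954, 0.287], [0.297, -0.25, -0.922]]
ft_force: [-0.7, -0.4, -1.0]
width: 0.0533
```

>>> move_arm(
  steps="0 0 0 0 0 0 92; 0 0 0 0 0 0 88; 0 0 0 0 0 0 84; 0 0 0 0 0 0 80; 0 0 0 0 0 0 76",
)

```text
time: 14.7
tcp_pos: [0.501, -0.1914, 0.082]
tool_rot: [[0.951, 0.168, 0.261], [0.09, -0.954, 0.287], [0.297, -0.25, -0.922]]
ft_force: [-0.7, -0.5, 1.0]
width: 0.0599
```

Run:
```python
from h import *
w=snap('wrist','w6.png');s=snap('side','s6.png')
cv2.imwrite('pics/s6c.png',cv2.resize(s['color'][150:230,270:370],None,fx=7,fy=7,interpolation=cv2.INTER_CUBIC))
st=robot.get_state();print(st['time'],loc(st['tcp_pos']),st['width'],st['ft_force'])
```

```text
14.8 [36.87912977 26.56017999 31.26527406] 0.060053382173494756 [-0.24551673 -1.55305505  0.12871229]
```

View pics/w6.png

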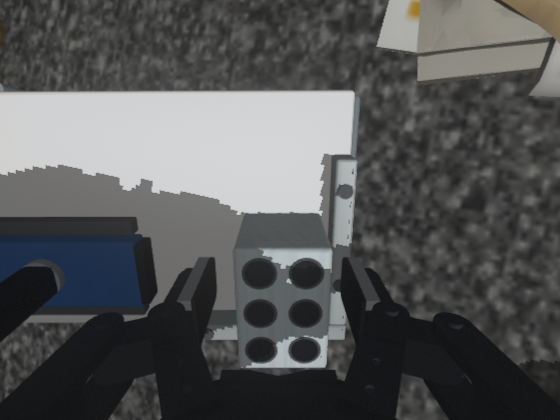

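View pics/s6c.png

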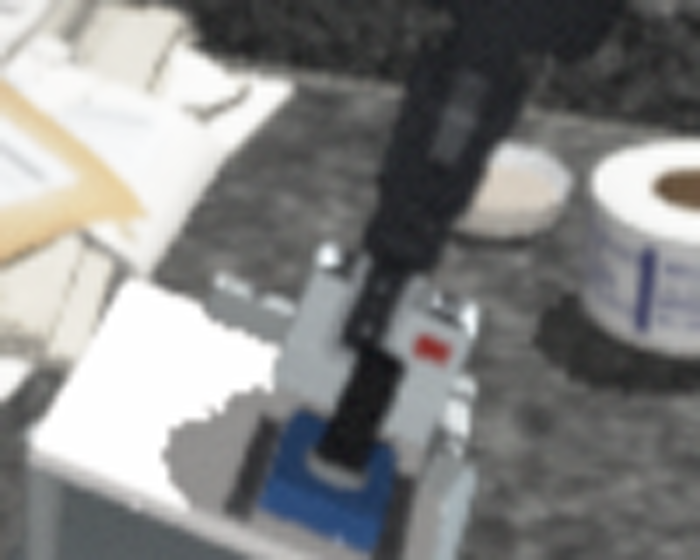

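The wrist view shows the block released, close to the side fence at (330,300), with both pads clear. I'll retract straight out and measure.

>>> move_arm(
  steps="0 0 0 0 0 -0.2 76; 0 0 0 0 0 -0.6 76; 0 0 0 0 0 -1 76; 0 0 0 0 0 -1 76; 0 0 0 0 0 -1 76",
)

```text
time: 15.3
tcp_pos: [0.4706, -0.2246, 0.1884]
tool_rot: [[0.951, 0.168, 0.261], [0.09, -0.954, 0.287], [0.297, -0.25, -0.922]]
ft_force: [1.0, -0.4, -0.2]
width: 0.0597
```

```bash
cat > meas.py <<'E'
from h import *
import sys
k=sys.argv[1]
w=snap('wrist',f'w{k}.png');s=snap('side',f's{k}.png');t=snap('top',f't{k}.png')
for nm,x in (('w',w),('s',s),('t',t)):
    C=cloud(x);L=(C-ON)@RN*1000
    m=(L[...,0]>-8)&(L[...,0]<75)&(L[...,1]>-12)&(L[...,1]<58)&(abs(L[...,2]-44)<5)&(x['color'].min(-1)>60)
    p=L[m];
    if len(p)<20: print(nm,len(p));continue
    n=np.linalg.svd(p-p.mean(0))[2][2]
    print(nm,len(p),'rect',cv2.minAreaRect(p[:,:2].astype(np.float32)),'z',np.median(p[:,2]).round(1),'pct',np.percentile(p[:,:2],[1,99],axis=0).round(1).tolist(),(n*np.sign(n[2])).round(3))
    q=L[(L[...,1]>12)&(L[...,1]<75)&(L[...,0]<-0)&(L[...,0]>-14)&(abs(L[...,2]-14)<3)]
    r=L[(L[...,0]>66)&(L[...,0]<85)&(abs(L[...,1]+5)<9)&(abs(L[...,2]-14)<3)]
    print('  low fence',len(q),np.percentile(q[:,0],[2,98]).round(1),' side fence',len(r),np.percentile(r[:,1],[2,98]).round(1) if len(r) else '')
st=robot.get_state();print(st['time'],loc(st['tcp_pos']),st['width'],st['ft_force'])
c=cv2.resize(s['color'][150:230,270:370],None,fx=4,fy=4,interpolation=cv2.INTER_CUBIC);d=cv2.resize(t['color'][205:265,265:335],(373,320),interpolation=cv2.INTER_CUBIC)
cv2.imwrite(f'pics/m{k}.png',np.hstack([c,d]))
E
python3 meas.py 7
```

```text
w 3148 rect ((30.470230102539062, 23.351497650146484), (59.779170989990234, 40.117427825927734), 0.09625136852264404) z 43.9 pct [[1.5, 3.9], [60.0, 43.0]] [0.003 0.005 1.   ]
  low fence 354 [-9.6 -0.2]  side fence 301 [-10.8  -1.1]
s 151 rect ((29.046384811401367, 26.051502227783203), (46.41822052001953, 59.54414367675781), 89.29571533203125) z 43.2 pct [[0.3, 5.8], [58.1, 48.2]] [-0.002  0.054  0.999]
  low fence 32 [-10.3  -0.6]  side fence 15 [-6.2  3.6]
t 229 rect ((28.120922088623047, 26.68160629272461), (39.84065246582031, 60.885536193847656), 87.68346405029297) z 44.6 pct [[-0.5, 6.7], [57.9, 46.0]] [0.01  0.038 0.999]
  low fence 44 [-12.   -2.6]  side fence 22 [-7.7  1.9]
15.45 [ 37.68600731  25.27211039 147.79606465] 0.05980554776799003 [ 0.14810803  0.10396476 -0.02802646]
```

View pics/w7.png

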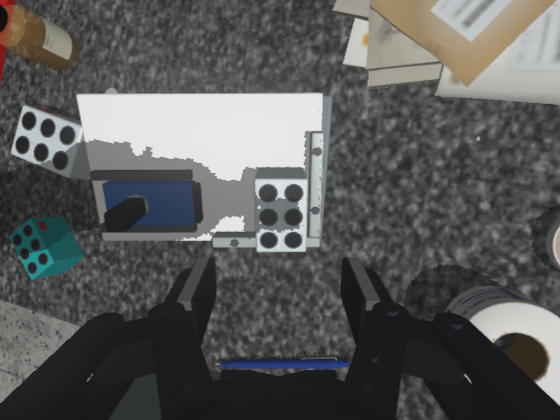

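View pics/m7.png

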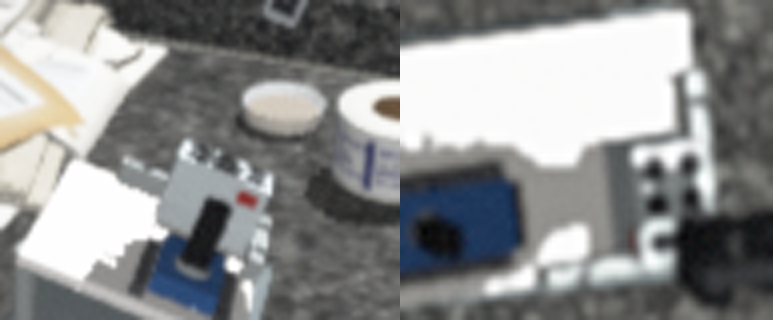

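The wrist fit gives the block against the low fence (edges about 0.7 mm apart, within noise), but about 4 mm short of the side fence: rubbing held it, as the task warned. I'll straddle it and nudge it toward the side fence with the +y pad.

Run:
```python
from h import *
plan(wld([30,24,60]),toolR(-1),4)
```

```text
total turn deg [ 0.2  -0.39 -0.18] shift mm world [ 15.6  23.3 -83.6] tool [-8.3  1.  87.7]
0.006 -0.012 -0.006 -0.069 0.008 0.731; 0.006 -0.012 -0.006 -0.068 0.009 0.731; 0.006 -0.012 -0.006 -0.067 0.009 0.731; 0.006 -0.012 -0.006 -0.065 0.01 0.732
```

>>> move_arm(
  steps="0 0 0 -0.07 0.01 0.73 76; 0 0 0 -0.07 0.01 0.73 76; 0 0 0 -0.07 0.01 0.73 76; 0 0 0 -0.05 0.01 0.7 76; 0 0 0 0 0 0 76",
)

```text
time: 15.95
tcp_pos: [0.4849, -0.198, 0.1014]
tool_rot: [[0.952, 0.169, 0.255], [0.091, -0.952, 0.292], [0.292, -0.255, -0.922]]
ft_force: [-0.8, 0.7, -0.6]
width: 0.06
```

Run:
```python
from h import *
w=snap('wrist','w8.png')
st=robot.get_state();print(st['time'],loc(st['tcp_pos']),st['width'],st['ft_force'])
plan(wld([30,24,32]),toolR(-1),2)
```

```text
16.0 [27.46069833 26.8049582  56.75304582] 0.05992875290147481 [-0.56970256 -0.26009533  0.60690634]
total turn deg [-0.2   0.02 -0.22] shift mm world [  9.3   4.7 -22.8] tool [ 2.6  2.9 24.7]
-0.012 0.001 -0.014 0.043 0.048 0.412; -0.012 0.001 -0.014 0.042 0.047 0.412
```

View pics/w8.png

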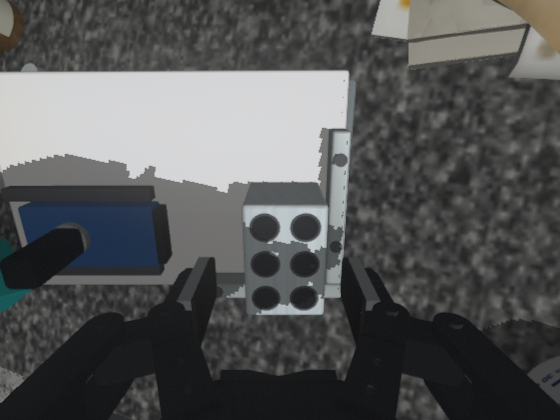

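>>> move_arm(
  steps="0 0 0 0.03 0.03 0.3 76; 0 0 0 0.03 0.03 0.3 76; 0 0 0 0 0 0.2 76; 0 0 0 0 0 0 76; 0 0 0 0 0 0 76",
)

```text
time: 16.5
tcp_pos: [0.4949, -0.1958, 0.0825]
tool_rot: [[0.951, 0.168, 0.261], [0.09, -0.954, 0.287], [0.297, -0.25, -0.922]]
ft_force: [0.4, -1.1, -0.5]
width: 0.0596
```

Run:
```python
from h import *
st=robot.get_state();print(st['time'],loc(st['tcp_pos']),st['width'],st['ft_force']@RN)
```

```text
16.5 [30.81964611 23.5640934  34.54568209] 0.05956831078809876 [ 0.15790769 -1.20675184 -0.25480073]
```

>>> move_arm(
  steps="0 0 0 -0.02 0.09 0.05 76; 0 0 0 0 0.09 0 76; 0 0 0 0 0.08 0 76; 0 0 0 0 0 0 76",
)

```text
time: 16.9
tcp_pos: [0.4962, -0.2036, 0.0791]
tool_rot: [[0.951, 0.167, 0.261], [0.089, -0.954, 0.287], [0.297, -0.249, -0.922]]
ft_force: [-0.1, -0.9, -0.4]
width: 0.0597
```

>>> move_arm(
  steps="0 0 0 0 0.03 0 76; 0 0 0 0 0.03 0 76; 0 0 0 0 0.03 0 76; 0 0 0 0 0 0 76",
)

```text
time: 17.3
tcp_pos: [0.4966, -0.2055, 0.0784]
tool_rot: [[0.951, 0.168, 0.261], [0.09, -0.954, 0.287], [0.297, -0.25, -0.922]]
ft_force: [0.1, 0.1, -0.6]
width: 0.06
```

Run:
```python
from h import *
st=robot.get_state();print(st['time'],loc(st['tcp_pos']),st['width'],st['ft_force']@RN)
```

```text
17.3 [30.23575006 12.92678033 33.06783002] 0.060048885318205854 [-0.1119211  -0.1123259  -0.62093859]
```

>>> move_arm(
  steps="0 0 0 0 0.03 0 76; 0 0 0 0 0.03 0 76; 0 0 0 0 0 0 76",
)

```text
time: 17.6
tcp_pos: [0.4968, -0.2073, 0.0779]
tool_rot: [[0.951, 0.168, 0.261], [0.09, -0.954, 0.287], [0.297, -0.25, -0.922]]
ft_force: [0.5, -0.2, -0.3]
width: 0.0599
```

>>> move_arm(
  steps="0 0 0 0 0.03 0 76; 0 0 0 0 0 0 76",
)

```text
time: 17.8
tcp_pos: [0.497, -0.208, 0.0777]
tool_rot: [[0.951, 0.168, 0.261], [0.09, -0.954, 0.287], [0.297, -0.25, -0.922]]
ft_force: [0.3, -0.3, -0.0]
width: 0.0597
```

>>> move_arm(
  steps="0 0 0 0 0.02 0 76; 0 0 0 0 0 0 76",
)

```text
time: 18.0
tcp_pos: [0.497, -0.2079, 0.0776]
tool_rot: [[0.951, 0.169, 0.261], [0.09, -0.953, 0.288], [0.297, -0.251, -0.921]]
ft_force: [-0.4, 1.0, 1.6]
width: 0.0601
```

Run:
```python
from h import *
w=snap('wrist','w9.png')
st=robot.get_state();print(st['time'],loc(st['tcp_pos']),st['width'],st['ft_force']@RN)
```

```text
18.05 [30.23513251 10.3495626  32.90542847] 0.06000767769081208 [-0.10853399  1.51442927  1.33346341]
```

View pics/w9.png

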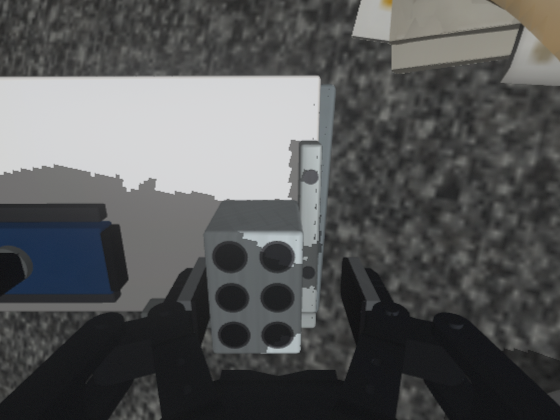

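>>> move_arm(
  steps="0 0 0 0 0.02 0 76; 0 0 0 0 0 0 76",
)

```text
time: 18.25
tcp_pos: [0.4971, -0.208, 0.0774]
tool_rot: [[0.951, 0.169, 0.26], [0.09, -0.953, 0.289], [0.297, -0.251, -0.921]]
ft_force: [-0.7, 3.5, 2.9]
width: 0.0602
```

Run:
```python
from h import *
st=robot.get_state();print(st['time'],loc(st['tcp_pos']),st['width'],st['ft_force']@RN)
```

```text
18.25 [30.20266011 10.21630914 32.80705431] 0.06022256833006889 [0.49482833 4.19242518 1.8218116 ]
```

The push stopped at 4 N, so the side fence is reached. I'll back off and check.

>>> move_arm(
  steps="0 0 0 0 -0.07 0 76; 0 0 0 0 -0.12 0 76; 0 0 0 0 -0.15 0 76; 0 0 0 0 0 -0.7 76; 0 0 0 0 0 -1 76",
)

```text
time: 18.75
tcp_pos: [0.4812, -0.2127, 0.1262]
tool_rot: [[0.951, 0.169, 0.258], [0.09, -0.953, 0.289], [0.295, -0.252, -0.922]]
ft_force: [0.1, -0.5, 0.6]
width: 0.06
```

>>> move_arm(
  steps="0 0 0 0 0 -1 76; 0 0 0 0 0 -1 76; 0 0 0 0 0 0 76; 0 0 0 0 0 0 76",
)

```text
time: 19.15
tcp_pos: [0.4668, -0.2316, 0.183]
tool_rot: [[0.95, 0.168, 0.263], [0.09, -0.954, 0.286], [0.299, -0.248, -0.921]]
ft_force: [-0.1, 0.8, -0.5]
width: 0.0603
```

```bash
python3 meas.py 10
python3 - <<'E'
import cv2
x=cv2.imread('pics/w10.png')[60:280,180:380];cv2.imwrite('pics/w10c.png',cv2.resize(x,None,fx=2.7,fy=2.7,interpolation=cv2.INTER_CUBIC))
E
```

```text
w 3241 rect ((30.37917709350586, 18.96521759033203), (59.90769577026367, 40.022499084472656), 0.03196679800748825) z 43.9 pct [[1.2, -0.5], [60.1, 38.5]] [0.003 0.003 1.   ]
  low fence 408 [-9.4 -0.2]  side fence 315 [-10.9  -1.2]
s 142 rect ((28.940977096557617, 23.243982315063477), (59.92988586425781, 42.057682037353516), 1.0845359563827515) z 43.4 pct [[-0.4, 2.8], [58.1, 43.8]] [-0.004  0.059  0.998]
  low fence 34 [-10.2  -0.9]  side fence 16 [-9.5  2.9]
t 240 rect ((28.1265869140625, 21.631807327270508), (59.496421813964844, 41.1816291809082), 0.5796304941177368) z 44.6 pct [[-0.2, 1.6], [57.2, 41.7]] [0.    0.009 1.   ]
  low fence 49 [-12.   -2.6]  side fence 18 [-8.3  1.9]
19.3 [ 29.32740224  20.19425219 142.83661543] 0.060055817883232415 [-0.6623818   0.15771929  0.38164811]
```

View pics/w10c.png

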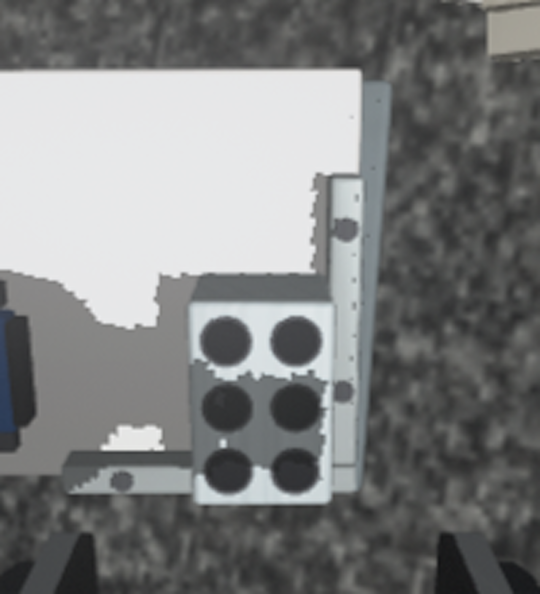

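The block now lies in the corner. Relative to the fence edges in the wrist view its centre is at x 30.6, y 20.2, z 22, flat and square. Next is the keeper: I'll half-close the jaws (about 34 mm) and straddle its post.

Run:
```python
from h import *
plan(wld([30,144.5,130]),toolR(-1),6)
```

```text
total turn deg [-0.09 -0.1  -0.18] shift mm world [-17.3 122.3  19.3] tool [   0.3 -124.3   13. ]
-0.002 -0.002 -0.004 0.001 -0.69 0.072; -0.002 -0.002 -0.004 0.002 -0.69 0.072; -0.002 -0.002 -0.004 0.002 -0.691 0.072; -0.002 -0.002 -0.004 0.003 -0.691 0.072; -0.002 -0.002 -0.004 0.003 -0.691 0.072
-0.002 -0.002 -0.004 0.003 -0.691 0.072
```

>>> move_arm(
  steps="0 0 0 0 -0.69 0 154; 0 0 0 0 -0.69 0 154; 0 0 0 0 -0.69 0 154; 0 0 0 0 -0.69 0 154; 0 0 0 0 -0.69 0 154",
)

```text
time: 19.8
tcp_pos: [0.4484, -0.131, 0.2071]
tool_rot: [[0.951, 0.168, 0.259], [0.09, -0.953, 0.288], [0.295, -0.251, -0.922]]
ft_force: [-0.4, 0.1, -0.9]
width: 0.034
```

>>> move_arm(
  steps="0 0 0 0 -0.69 0 154; 0 0 0 0 0 0 154; 0 0 0 0 0 0 154; 0 0 0 0 0 0 154",
)

```text
time: 20.2
tcp_pos: [0.4457, -0.1135, 0.2127]
tool_rot: [[0.951, 0.167, 0.261], [0.089, -0.954, 0.287], [0.297, -0.25, -0.922]]
ft_force: [0.2, -0.6, -0.8]
width: 0.0337
```

Run:
```python
from h import *
w=snap('wrist','w11.png');robot.snapshot('wrist')
st=robot.get_state();print(st['time'],loc(st['tcp_pos']),st['width'],st['ft_force']@RN,st['q'])
C=cloud(w);L=(C-ON)@RN*1000;g=w['color'].astype(int)
k=(g.max(-1)<70)&(abs(L[...,2]-55)<4)&(abs(L[...,0]-30)<40)&(L[...,1]>100)&(L[...,1]<190);print('posttop',k.sum(),np.percentile(L[k],[2,50,98],axis=0).round(1).tolist() if k.any() else '')
plan(wld([29.6,144.6,38]),toolR(-1),5)
```

```text
20.3 [ 30.09013285 142.63483058 143.8530143 ] 0.03409086921643587 [-0.84104575  0.29595862 -0.3460096 ] [ 14.26740702   7.36416982  13.85369205 125.25530894 -33.61098353
  46.83794157 -31.25742595]
posttop 427 [[23.6, 138.2, 51.7], [31.4, 145.3, 54.6], [37.9, 152.4, 56.0]]
total turn deg [ 0.02 -0.16 -0.26] shift mm world [ 26.5  32.2 -97.3] tool [ -0.8  -2.  105.9]
0.001 -0.004 -0.007 -0.005 -0.013 0.706; 0.001 -0.004 -0.007 -0.005 -0.013 0.706; 0.001 -0.004 -0.007 -0.004 -0.013 0.706; 0.001 -0.004 -0.007 -0.004 -0.013 0.706; 0.001 -0.004 -0.007 -0.004 -0.013 0.706
```

View pics/w11.png

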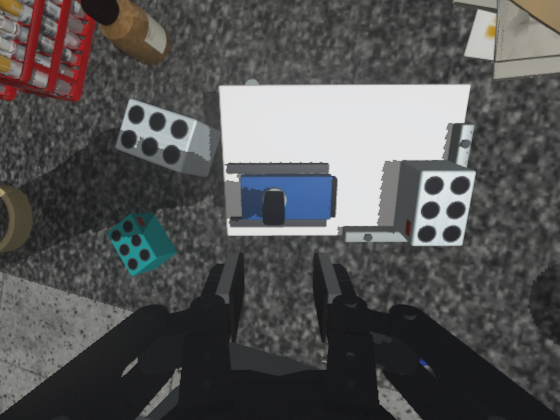

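The post is between the open jaws in the wrist view, at (274,208). I'll descend to just above it, then around it.

>>> move_arm(
  steps="0 0 0 0 -0.04 0.75 154; 0 0 0 0 -0.04 0.75 154; 0 0 0 0 0 0.6 154; 0 0 0 0 0 0 154; 0 0 0 0 0 0 154",
)

```text
time: 20.8
tcp_pos: [0.4615, -0.093, 0.1556]
tool_rot: [[0.951, 0.167, 0.26], [0.089, -0.954, 0.287], [0.296, -0.25, -0.922]]
ft_force: [0.5, -0.2, 0.8]
width: 0.0339
```

Run:
```python
from h import *
w=snap('wrist','w12.png')
st=robot.get_state();print(st['time'],loc(st['tcp_pos']),st['width'],st['ft_force']@RN)
```

```text
20.85 [ 30.67430563 145.16761829  81.59034323] 0.03362286267023709 [0.13163466 0.52548331 0.05505294]
```

View pics/w12.png

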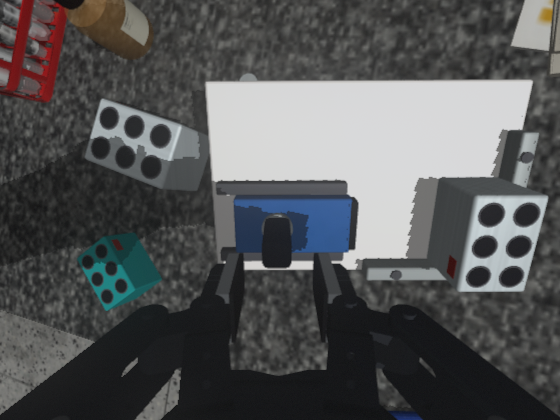

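The post is centred in the jaws at (278,243). Going down around it, to TCP about 40 mm above the plate.

>>> move_arm(
  steps="0 0 0 0 0 0.3 154; 0 0 0 0 0 0.4 154; 0 0 0 0 0 0.4 154; 0 0 0 0 0 0.3 154; 0 0 0 0 0 0 154",
)

```text
time: 21.35
tcp_pos: [0.4719, -0.0793, 0.1155]
tool_rot: [[0.951, 0.168, 0.258], [0.09, -0.953, 0.289], [0.295, -0.251, -0.922]]
ft_force: [0.1, 0.4, -0.3]
width: 0.0337
```

Run:
```python
from h import *
w=snap('wrist','w13.png')
st=robot.get_state();print(st['time'],loc(st['tcp_pos']),st['width'],st['ft_force']@RN)
```

```text
21.4 [ 29.88434904 146.36729895  38.11583646] 0.033769422235982484 [ 0.22779395 -0.08430737  0.07562248]
```

View pics/w13.png

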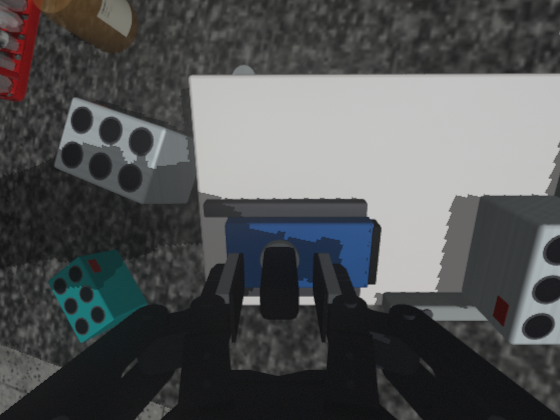

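>>> move_arm(
  steps="0 0 0 0 0.1 0 154; 0 0 0 0 0.1 0 154; 0 0 0 0 0.1 0 154; 0 0 0 0 0.1 0 154; 0 0 0 0 0.1 0 154",
)

```text
time: 21.9
tcp_pos: [0.4753, -0.0939, 0.1138]
tool_rot: [[0.95, 0.169, 0.261], [0.091, -0.953, 0.289], [0.298, -0.251, -0.921]]
ft_force: [-1.7, 3.5, 4.5]
width: 0.034
```

>>> move_arm(
  steps="0 0 0 0 0.1 0 154; 0 0 0 0 0.1 0 154; 0 0 0 0 0.1 0 154; 0 0 0 0 0 0 154",
)

```text
time: 22.3
tcp_pos: [0.477, -0.1037, 0.1111]
tool_rot: [[0.951, 0.168, 0.262], [0.089, -0.954, 0.287], [0.298, -0.249, -0.922]]
ft_force: [0.2, 2.4, 2.1]
width: 0.0337
```

Run:
```python
from h import *
st=robot.get_state();print(st['time'],loc(st['tcp_pos']),st['width'],st['ft_force']@RN)
```

```text
22.3 [ 30.83734506 121.48008703  39.15000653] 0.033737072752020224 [1.01760167 2.78792708 1.16337542]
```

>>> move_arm(
  steps="0 0 0 0 0.1 -0.01 154; 0 0 0 0 0.1 -0.01 154; 0 0 0 0 0.1 0 154; 0 0 0 0 0.1 0 154; 0 0 0 0 0.1 0 154",
)

```text
time: 22.8
tcp_pos: [0.4792, -0.1171, 0.1078]
tool_rot: [[0.951, 0.169, 0.261], [0.091, -0.953, 0.288], [0.297, -0.25, -0.921]]
ft_force: [2.5, 4.3, 1.0]
width: 0.0338
```

>>> move_arm(
  steps="0 0 0 0 0.1 0 154; 0 0 0 0 0.1 0 154; 0 0 0 0 0.1 0 154; 0 0 0 0 0.08 0 154; 0 0 0 0 0 0 154",
)

```text
time: 23.3
tcp_pos: [0.4812, -0.1285, 0.1048]
tool_rot: [[0.951, 0.168, 0.261], [0.09, -0.954, 0.287], [0.297, -0.25, -0.922]]
ft_force: [1.7, 4.0, -0.0]
width: 0.0339
```

Run:
```python
from h import *
st=robot.get_state();print(st['time'],loc(st['tcp_pos']),st['width'],st['ft_force']@RN)
w=snap('wrist','w14.png');s=snap('side','s14.png')
cv2.imwrite('pics/s14c.png',cv2.resize(s['color'][150:230,270:370],None,fx=7,fy=7,interpolation=cv2.INTER_CUBIC))
```

```text
23.3 [30.65599337 95.54372802 39.36176056] 0.033929513449980644 [ 2.00619652  3.55937134 -1.6075704 ]
```

View pics/w14.png

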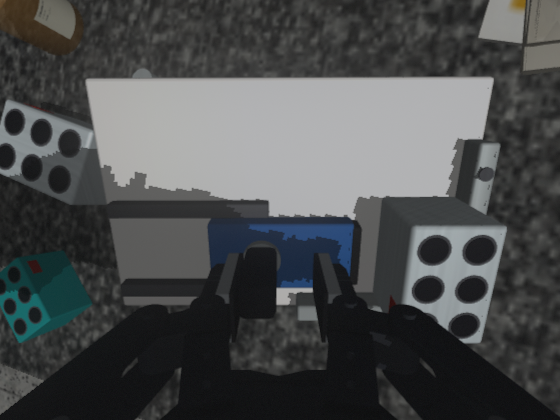

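View pics/s14c.png

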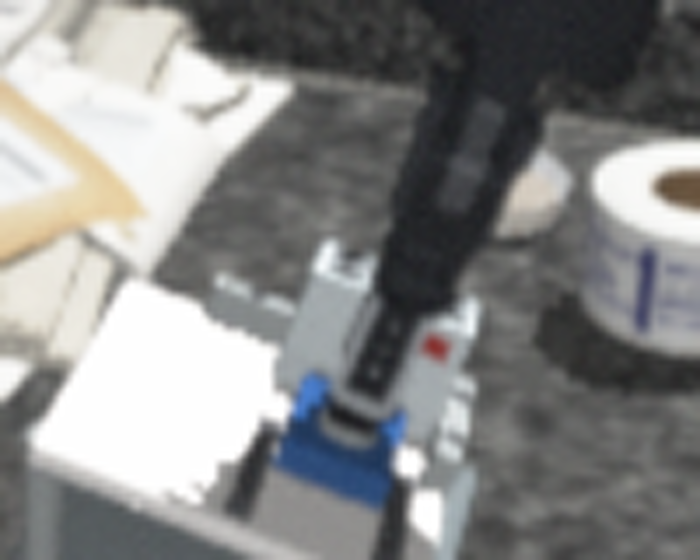

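>>> move_arm(
  steps="0 0 0 0 0.06 0 154; 0 0 0 0 0.06 0 154; 0 0 0 0 0.06 0 154; 0 0 0 0 0.06 0 154; 0 0 0 0 0.04 0 154",
)

```text
time: 23.9
tcp_pos: [0.4823, -0.1361, 0.1029]
tool_rot: [[0.951, 0.169, 0.261], [0.09, -0.953, 0.288], [0.297, -0.25, -0.921]]
ft_force: [2.5, 6.0, 1.2]
width: 0.0339
```

```bash
cat > st.py <<'E'
from h import *
st=robot.get_state();print(st['time'],loc(st['tcp_pos']).round(2),st['ft_force']@RN)
E
python3 st.py
```

```text
23.9 [30.47 87.68 39.45] [ 3.27018916  5.58607406 -1.28295317]
```

>>> move_arm(
  steps="0 0 0 0 0.02 0 154; 0 0 0 0 0.02 0 154; 0 0 0 0 0.02 0 154; 0 0 0 0 0.02 0 154",
)

```text
time: 24.3
tcp_pos: [0.4827, -0.1383, 0.1023]
tool_rot: [[0.951, 0.169, 0.261], [0.09, -0.953, 0.288], [0.297, -0.25, -0.921]]
ft_force: [1.9, 5.2, 1.5]
width: 0.0342
```

```bash
python3 st.py
```

```text
24.3 [30.45 85.37 39.47] [ 2.74402796  5.0196935  -0.56936736]
```

>>> move_arm(
  steps="0 0 0 0 0.02 0 154; 0 0 0 0 0.02 0 154; 0 0 0 0 0.01 0 154",
)

```text
time: 24.6
tcp_pos: [0.483, -0.1397, 0.102]
tool_rot: [[0.951, 0.169, 0.261], [0.09, -0.953, 0.288], [0.297, -0.25, -0.921]]
ft_force: [1.1, 5.9, 1.4]
width: 0.034
```

```bash
python3 st.py
```

```text
24.6 [30.47 83.84 39.46] [ 2.00517237  5.80521402 -0.72093067]
```

>>> move_arm(
  steps="0 0 0 0 0.01 0 154; 0 0 0 0 0.01 0 154; 0 0 0 0 0.01 0 154",
)

```text
time: 24.9
tcp_pos: [0.4831, -0.1402, 0.1018]
tool_rot: [[0.951, 0.169, 0.26], [0.09, -0.953, 0.289], [0.297, -0.251, -0.921]]
ft_force: [1.8, 5.8, 2.6]
width: 0.0335
```

```bash
python3 st.py
```

```text
24.9 [30.48 83.38 39.45] [2.98473936 5.90398903 0.2456349 ]
```

>>> move_arm(
  steps="0 0 0 0 0.01 0 154; 0 0 0 0 0.01 0 154",
)

```text
time: 25.1
tcp_pos: [0.4831, -0.1402, 0.1018]
tool_rot: [[0.951, 0.17, 0.26], [0.091, -0.953, 0.29], [0.297, -0.252, -0.921]]
ft_force: [0.6, 7.4, 5.4]
width: 0.0339
```

```bash
python3 st.py
```

```text
25.1 [30.44 83.34 39.39] [2.9108067  8.32870853 2.69539949]
```

Position has stalled and the force is rising, so the pad has touched. A little more.

>>> move_arm(
  steps="0 0 0 0 0.01 0 154; 0 0 0 0 0 0 154",
)

```text
time: 25.3
tcp_pos: [0.4831, -0.1402, 0.1018]
tool_rot: [[0.951, 0.17, 0.26], [0.091, -0.953, 0.29], [0.297, -0.252, -0.921]]
ft_force: [-0.1, 8.2, 5.8]
width: 0.0336
```

```bash
python3 st.py
python3 - <<'E'
from h import *
s=snap('side')
print((robot.get_state()['ft_force']@RN))
E
```

```text
25.3 [30.46 83.34 39.39] [2.36800831 9.28556786 3.07657077]
[2.23928082 7.52511699 1.92317229]
```

>>> move_arm(
  steps="0 0 0 0 0.01 0 154; 0 0 0 0 0 0 154",
)

```text
time: 25.55
tcp_pos: [0.4831, -0.1402, 0.1018]
tool_rot: [[0.951, 0.17, 0.26], [0.091, -0.952, 0.291], [0.297, -0.253, -0.921]]
ft_force: [0.1, 7.9, 5.5]
width: 0.0335
```

```bash
python3 st.py
python3 - <<'E'
from h import *
F=[]
for i in range(4):
    robot.snapshot('side');F.append(robot.get_state()['ft_force']@RN)
print(np.mean(F,0))
E
```

```text
25.55 [30.49 83.34 39.37] [2.4319873  8.8641455  2.75169747]
[2.22816223 7.97446475 2.30866159]
```

>>> move_arm(
  steps="0 0 0 0 0.01 0 154; 0 0 0 0 0.01 0 154; 0 0 0 0 0 0 154",
)

```text
time: 26.05
tcp_pos: [0.4831, -0.1402, 0.1017]
tool_rot: [[0.951, 0.171, 0.259], [0.092, -0.952, 0.292], [0.297, -0.254, -0.921]]
ft_force: [-0.4, 9.3, 7.3]
width: 0.0335
```

Run:
```python
from h import *
F=[]
for i in range(5):
    robot.snapshot('side');F.append(robot.get_state()['ft_force']@RN)
print(np.mean(F,0),np.std(F,0),loc(robot.get_state()['tcp_pos']))
```

```text
[2.2308622  9.79990616 3.97901465] [0.25923809 0.39025292 0.51584983] [30.50452266 83.32494987 39.36140588]
```

The mean is 9.8 N along the slide, of which about 5 N is drag, so roughly 5 N bears on the block. I'll back off to mid-gap and lift clear.

>>> move_arm(
  steps="0 0 0 0 -0.05 0 154; 0 0 0 0 -0.1 0 154; 0 0 0 0 -0.15 0 154; 0 0 0 0 -0.07 0 154; 0 0 0 0 0 0 154",
)

```text
time: 26.8
tcp_pos: [0.4813, -0.1326, 0.104]
tool_rot: [[0.951, 0.168, 0.261], [0.09, -0.954, 0.287], [0.297, -0.249, -0.922]]
ft_force: [-0.1, -0.0, 0.5]
width: 0.0339
```

```bash
python3 st.py
python3 - <<'E'
from h import *
w=snap('wrist','w15.png')
E
```

```text
26.8 [30.19 91.47 39.75] [0.02287372 0.0996909  0.50976703]
```

View pics/w15.png

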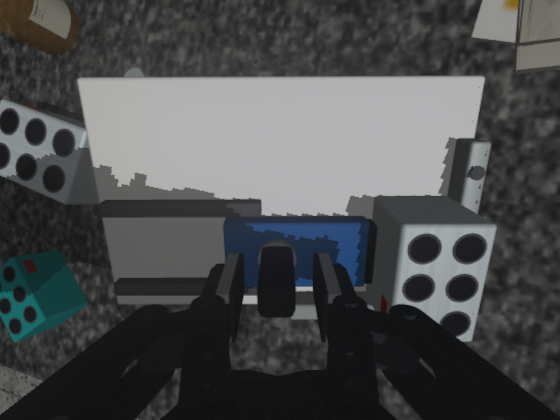

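The post is free between the fingers at (277,275), and the keeper's pad is against the block at (375,250). Lifting out.

>>> move_arm(
  steps="0 0 0 0 0 -0.4 154; 0 0 0 0 0 -0.7 154; 0 0 0 0 0 -1 154; 0 0 0 0 0 -1 154; 0 0 0 0 0 -1 154",
)

```text
time: 27.35
tcp_pos: [0.4487, -0.1687, 0.2191]
tool_rot: [[0.951, 0.167, 0.261], [0.089, -0.954, 0.286], [0.297, -0.249, -0.922]]
ft_force: [0.5, 0.6, -0.3]
width: 0.0342
```

>>> move_arm(
  steps="0 0 0 0.1 0.5 0 154; 0 0 0 0 0.5 0 154; 0 0 0 0 0 0 154; 0 0 0 0 0 0 154",
)

```text
time: 27.75
tcp_pos: [0.4566, -0.1958, 0.2094]
tool_rot: [[0.952, 0.167, 0.258], [0.089, -0.953, 0.289], [0.295, -0.252, -0.922]]
ft_force: [-0.1, 0.1, 0.0]
width: 0.0341
```

```bash
python3 meas.py 16;python3 - <<'E'
import cv2
x=cv2.imread('pics/w16.png');x=x[80:280,120:360];cv2.imwrite('pics/w16c.png',cv2.resize(x,None,fx=2.7,fy=2.7,interpolation=cv2.INTER_CUBIC))
E
```

```text
w 3163 rect ((30.37516212463379, 18.877405166625977), (40.29607391357422, 59.97948455810547), 89.99830627441406) z 44.0 pct [[1.4, -0.4], [59.9, 38.8]] [0.004 0.008 1.   ]
  low fence 417 [-9.3 -0.1]  side fence 279 [-10.6  -1.3]
s 139 rect ((29.072317123413086, 22.314956665039062), (42.16645812988281, 59.47285461425781), 89.73847961425781) z 43.4 pct [[-0.4, 1.4], [58.1, 42.9]] [-0.004  0.048  0.999]
  low fence 34 [-10.4  -0.7]  side fence 17 [-10.    1.8]
t 248 rect ((32.781620025634766, 20.86792755126953), (41.4942512512207, 50.608211517333984), 88.57010650634766) z 44.6 pct [[8.7, 2.0], [57.4, 40.9]] [0.006 0.02  1.   ]
  low fence 32 [-11.6  -2.2]  side fence 19 [-7.3  1.4]
27.9 [ 32.29213417  62.42129592 161.62226692] 0.03427582004739071 [-0.474309   -0.3463983  -0.90759706]
```

View pics/w16c.png

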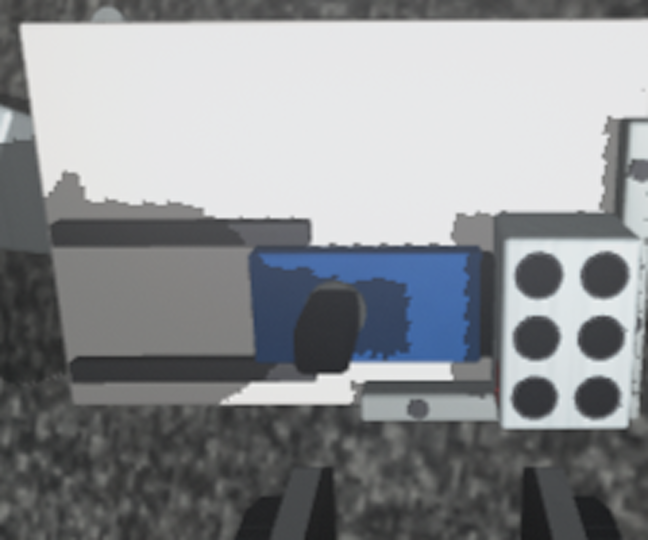

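View pics/s16.png

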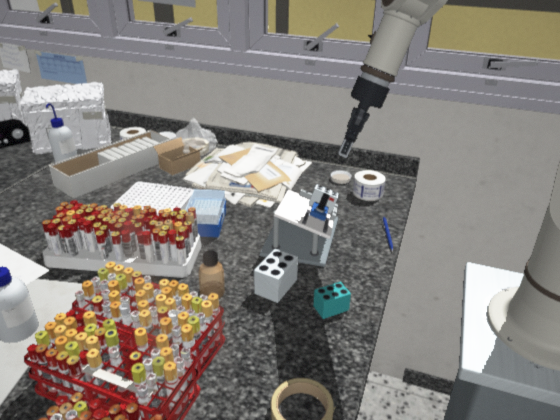

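The wrist view shows the block in the corner with the keeper's pad against its face at crop (490,310). The arm is clear and the bystanders are where they stood, so I'm handing in.

```bash
python3 -c "
from workcell import robot
print(robot.sign_off())"
```

```text
the job is handed in; nothing more can be done
None
```

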